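# Open the snack jars and tare the scale

## Robot

A 7-joint arm with a two-finger parallel gripper is mounted at the origin on the work surface. World frame = base frame: x ahead of the robot, y to its left, z up, the work surface at z = 0. Lengths are in m, angles in rad, forces in N, time in s.
With the tool pointing down it reaches from about 0.425 to 0.925 m from the base axis. Payload 6.8 kg.
Tool frame: the origin (TCP) lies midway between the tips of the shut fingers; the grasp point (between the pads) lies 19 mm behind it; z points along the fingers, y is the line along which they close (so a half turn about z gives the same grasp; the last joint's range is limited). The gripper opens to 85 mm and grips with 20 to 120 N. Pads are 22 mm wide; open, the fingers measure 114 mm over their backs; the gripper's body (76 mm by 85 mm) begins 54 mm behind the grasp point. The pads swing forward as they close: fully open they stand 13 mm farther back than shut.
Start: joints at [-1.415, 0.477, 0.022, 1.555, -0.011, 1.109, -0.083], TCP at [0.176, 0.652, 0.231] pointing down, gripper open.
Joint ranges: [-2.96, 2.96], [-0.34, 2.1], [-1.41, 1.46], [0.24, 2.44], [-1.37, 4.51], [0.17, 1.92], [-2.96, 2.96]. Speed limits (rad/s): [2.39, 2.39, 3.14, 3.14, 3.14, 3.14, 3.14].

## Interface

Orientations are given as a unit quaternion [w, x, y, z].
In Python, from station import bot, imaging gives the robot as it stands.
- The arm moves only by the tool move_arm, never from a script. Its argument "commands" is a list that holds one entry, the list of rows, each a list of 7 numbers: the shift along the tool's x, y, z in m, then the turn, a rotation vector about the tool's x, y, z in degrees, then the finger opening in m, from 0 to 0.0854. In form: [[[x, y, z, rx, ry, rz, grip], ...]]. A call has 1 to 20 rows; each row shifts and turns the commanded pose from where the row before left it, along the tool's axes as they then stand; what a row does not reach is not made up. A row lasts 1/8 s, in which the tool goes at most 62.5 mm and 10.7 degrees, less where a joint would pass 70% of its speed; a pose out of reach is approached as far as the arm can. A call is refused whole if a number of a shift passes 0.0625 or a number of a turn 10.7, either way. A call with a gripper value outside its range is refused whole. The fingers move at their own pace and stop on an object; "squeeze" is the grip in N (left out, the last holds). Time passes only in rows, so rows that do not move let the fingers close. It gives the time, the measured TCP pose, the force, the opening and the grip force at its end, in the units of the state.
- bot.get_obs(): the state, without advancing time (a new reading comes with each control period).
- imaging.read_camera(name): name is "side" or "top" or "wrist"; returns the picture (400x640x3 uint8, red, green, blue); there is no depth.
- imaging.calibration(name): a dict with "intrinsics" (3x3 intrinsics, pixels), "extrinsics" (4x4, takes a point from camera to world coordinates); the wrist camera has in their place "mount" (4x4, takes a point from camera to tool coordinates, whose origin is the TCP and whose axes are the flange's). Camera axes: x right, y down, z forward; pixel columns grow to the right and rows downward; lengths in m; the calibration is good to about 2 mm. A picture is of the moment at which its call begins: read the wrist's pose just before it. calibration takes no time and is no camera call.
- bot.hand_in(): hands the job in; it is judged then, once.
The state is a dict: "t": time; "q": joint angles; "joint_vel": joint speeds; "joint_torque": joint torques, N m; "eef_pos": TCP position; "tool_rot": TCP orientation; "contact_force": force on the tool from outside, world axes, zero at the start; "torque": the same for the moment, N m; "gripper_width": opening from 0.0 (shut) to 1.0 (fully open); "grasp_force": force on a finger pad.
Only numpy, scipy, OpenCV 4.12 (cv2) and the standard library are available. Lean on these libraries where they do the work, as an engineer would, in place of code of your own. Each camera call takes 0.05 s, during which the arm holds its last target. There are 200 camera calls.

## Task

I'm about to weigh out snacks: open every jar that still has its wooden stopper by rocking the stopper side to side as you lift until it comes free, without pulling the jar up off its coaster, and leave all the stoppers in the shallow wooden tray. Stand the empty white cup in the middle of the kitchen scale's pan and then, with the cup on it, turn the dial until its zero mark lines up with the pointer. Leave the other things on the table where they are.

Things in the scene. Friction and masses are not known exactly. Their poses are not given: they have to be found in the camera images.
- jar1_mouth (a point): Centre of the 53 mm square mouth, at the rim, 112 mm above the table, of a square glass jar (84 mm, 1.6 kg) that stays on its cork coaster but can be lifted. z up. Rubber strips grip the stopper from the jar's -x and +x: a straight pull lifts the whole jar; rocked 0.15 rad to +x, then -x, rising a little each swing, it frees after 12 to 20 mm.
- stopper1: Wooden stopper of jar 1, seated at the start, axes along the jar's (None if that jar is already open). 88 mm high, 90 g. Origin at the centre of its lower end, z to the handle. Plug: 38 mm diameter at z = 0, 48 mm from z = 22 to 34; 60 mm disc z = 34 to 44, resting on the rim; flat handle above, to z = 88, 20 mm thick (x), 56 mm wide (y).
- jar2_mouth (a point): Centre of the 53 mm square mouth, at the rim, 127 mm above the table, of a square glass jar (84 mm, 1.6 kg) that stays on its cork coaster but can be lifted. z up. Rubber strips grip the stopper from the jar's -x and +x: a straight pull lifts the whole jar; rocked 0.15 rad to +x, then -x, rising a little each swing, it frees after 12 to 20 mm.
- stopper2: Wooden stopper of jar 2, seated at the start, axes along the jar's (None if that jar is already open). 88 mm high, 90 g. Origin at the centre of its lower end, z to the handle. Plug: 38 mm diameter at z = 0, 48 mm from z = 22 to 34; 60 mm disc z = 34 to 44, resting on the rim; flat handle above, to z = 88, 20 mm thick (x), 56 mm wide (y).
- jar3_mouth (a point): Centre of the 53 mm square mouth, at the rim, 142 mm above the table, of a square glass jar (84 mm, 1.6 kg) that stays on its cork coaster but can be lifted. z up. Rubber strips grip the stopper from the jar's -x and +x: a straight pull lifts the whole jar; rocked 0.15 rad to +x, then -x, rising a little each swing, it frees after 12 to 20 mm.
- stopper3: Wooden stopper of jar 3, seated at the start, axes along the jar's (None if that jar is already open). 88 mm high, 90 g. Origin at the centre of its lower end, z to the handle. Plug: 38 mm diameter at z = 0, 48 mm from z = 22 to 34; 60 mm disc z = 34 to 44, resting on the rim; flat handle above, to z = 88, 20 mm thick (x), 56 mm wide (y).
- jar4_mouth (a point): Centre of the 53 mm square mouth, at the rim, 120 mm above the table, of a square glass jar (84 mm, 1.6 kg) that stays on its cork coaster but can be lifted. z up. Rubber strips grip the stopper from the jar's -x and +x: a straight pull lifts the whole jar; rocked 0.15 rad to +x, then -x, rising a little each swing, it frees after 12 to 20 mm.
- stopper4: Wooden stopper of jar 4, seated at the start, axes along the jar's (None if that jar is already open). 88 mm high, 90 g. Origin at the centre of its lower end, z to the handle. Plug: 38 mm diameter at z = 0, 48 mm from z = 22 to 34; 60 mm disc z = 34 to 44, resting on the rim; flat handle above, to z = 88, 20 mm thick (x), 56 mm wide (y).
- tray: Fixed shallow dark wooden tray, 115 mm (x) by 345 mm (y) and 22 mm high, walls 8 mm, floor 8 mm thick. Origin at the centre of its underside. It is empty at the start and has room for four stoppers side by side along y.
- cup: Empty white ceramic cup, 85 mm high, outside diameter 56 mm at the foot and 64 mm at the rim, 0.2 to 0.4 kg. Origin at the centre of its underside, z up. It stands upright on the table.
- scale: Fixed white kitchen scale, 270 mm (x) by 170 mm (y), case 50 mm high. Origin at the centre of its underside; the dial lies flat on top at x = -70 mm, the pan at x = +68 mm.
- pan_top (a point): Centre of the top of the scale's round steel pan, 124 mm diameter, 81 mm above the table when empty. It sinks 5 to 10 mm under the cup; z up.
- bezel (a joint): Angle of the grey dial (88 mm disc, turning flat about a vertical axis; anticlockwise from above is positive) relative to the scale. 0: the white zero mark points to the scale's -x. Range -1.6 to 2.6. Stays where left; friction 0.04 N m. Its grip bar, 58 x 16 mm, 30 mm high, lies along the scale's x at 0.
- pointer (a joint): Angle of the black pointer under the dial, same axis, sense and zero direction as the dial. It reads 0 with the pan empty and swings to about 0.5 to 1.0 rad with the cup on the pan. The scale reads zero when the dial's angle equals the pointer's.
- bezel_grip (a point): On the dial's axis, about 12 mm below the top of its grip bar (bar top 97.5 mm above the table, its foot 67.5 mm); its x axis lies along the bar.
- zero_mark (a point): Outer end of the dial's white zero mark, 52 mm from the dial's axis (just off the disc's edge; the mark itself ends at 45 mm).
- pointer_tip (a point): Point on the visible end of the black pointer, 52 mm from the dial's axis, just outside the disc's edge; the pointer is 7 mm wide and ends at 60 mm.
- remote: Bystander: black remote control, 170 x 45 x 16 mm, lying flat.
- pill_bottle: Bystander: small white bottle with a red label, 52 mm diameter, 85 mm high.
- lotion: Bystander: white lotion bottle, 44 mm diameter, 150 mm high.
- nut_bowl: Bystander: empty terracotta bowl, 110 mm diameter, 40 mm high.
- book: Bystander: blue book, 150 x 210 x 25 mm, lying flat.
- notebook: Bystander: white notebook, 110 x 150 x 12 mm, lying flat.
- marker: Bystander: yellow marker pen, 130 mm long, 17 mm high, lying flat.
Mind the look-alikes: they are no part of the job. What is shaped like the stopper1 but blue, green or turquoise is not meant.

How it is judged:
On the way, in this order (a step that is already met when the one before it is completed fails the run):
1. the cup stands on the scale's pan (horizontal distance between cup and pan_top below 0.03 m and angle between cup's own z axis and vertical below 0.1 rad and z of cup in the frame of pan_top between -0.005 and 0.005 m and linear speed of cup below 0.02 m/s), for 0.3 s.
2. with the cup on the pan, the dial's zero mark is brought to the pointer (all of step 1 and horizontal distance between zero_mark and pointer_tip below 0.003 m), for 0.3 s.
At the end, for the whole second after the job is handed in: Every stopper present lies or stands in the tray (inside its outline, its lower end less than 40 mm above the tray's underside), at rest; the cup stands upright on the pan within 30 mm of its centre, at rest; the zero mark is within 3 mm of the middle of the pointer's visible end (all of step 2 and x of stopper1 in the frame of tray between -0.055 and 0.055 m and y of stopper1 in the frame of tray between -0.17 and 0.17 m and z of stopper1 in the frame of tray between 0 and 0.04 m and linear speed of each of stopper1, stopper2, stopper3, stopper4 below 0.02 m/s and x of stopper2 in the frame of tray between -0.055 and 0.055 m and y of stopper2 in the frame of tray between -0.17 and 0.17 m and z of stopper2 in the frame of tray between 0 and 0.04 m and x of stopper3 in the frame of tray between -0.055 and 0.055 m and y of stopper3 in the frame of tray between -0.17 and 0.17 m and z of stopper3 in the frame of tray between 0 and 0.04 m and x of stopper4 in the frame of tray between -0.055 and 0.055 m and y of stopper4 in the frame of tray between -0.17 and 0.17 m and z of stopper4 in the frame of tray between 0 and 0.04 m); the robot touches nothing.
It fails at once if a jar is pulled up off its coaster by more than 6 mm (distance of any of jar1_mouth, jar2_mouth, jar3_mouth, jar4_mouth from where it was at the start of the episode above 0.006 m).
It fails at once if one of the other things on the table is shifted by more than 30 mm (distance of any of remote, pill_bottle, lotion, nut_bowl, book, notebook, marker from where it was at the start of the episode above 0.03 m).
Of stopper1, stopper2, stopper3, stopper4 only 3 to 4 are there at a start; the rules pass over those that are not, and their reading is None.
At some moment in a run one of cup may be knocked a few centimetres aside while the robot is not near it.
Once in a run the grip may slacken for a moment while it holds something.
It also fails if it takes over 210 s, if anything falls off the work surface, if the arm or the gripper's body presses on something with over 40 N, if the wrist force passes 120 N, or if a joint passes its speed limit or range.

## Working session

There is one attempt and no reset: what is moved stays moved. The work goes in short steps, Python scripts to look and compute and a tool call to move; the robot and the scene stay as the last step left them, time stands still between calls to the robot, and variables do not carry over. Pictures are saved under pics/ and viewed, at most 14 in all, crops included, and the job is handed in when it is done.

Besides the shell and the picture viewer there is one more tool, called in YAML: its name, and indented under it one key for each argument. move_arm: Moves the arm, as the interface text tells. Its arguments: {"type":"object","properties":{"commands":{"type":"array","items":{"type":"array","items":{"type":"array","items":{"type":"number"}}}},"squeeze":{"type":"number"}},"required":["commands"]}

```bash
mkdir -p pics; ls; python3 - <<'E'
from station import bot, imaging
import cv2,numpy as np
o=bot.get_obs();print({k:np.round(v,3).tolist() for k,v in o.items()})
for n in("top","side"):
    cv2.imwrite(f"pics/{n}0.png",imaging.read_camera(n)[:,:,::-1])
for n in("top","side","wrist"):
    print(n,{k:np.round(v,4).tolist() for k,v in imaging.calibration(n).items()})
E
```

```text
pics
{'t': 0.0, 'q': [-1.415, 0.478, 0.022, 1.556, -0.011, 1.109, -0.083], 'joint_vel': [-0.001, 0.001, 0.0, 0.001, 0.002, -0.001, 0.001], 'joint_torque': [-0.001, -59.644, 1.608, -28.12, 0.012, 0.01, 0.0], 'eef_pos': [0.176, 0.651, 0.23], 'tool_rot': [-0.0, 0.131, 0.991, -0.001], 'contact_force': [0.032, 0.318, -0.917], 'torque': [0.01, 0.009, 0.036], 'grasp_force': 0.0, 'gripper_width': 1.001}
top {'intrinsics': [[510.349, 0.0, 321.4907], [0.0, 510.349, 198.5021], [0.0, 0.0, 1.0]], 'extrinsics': [[-0.0061, -0.996, 0.0891, 0.3345], [-0.9999, 0.0075, 0.0155, 0.0261], [-0.0161, -0.089, -0.9959, 1.71], [0.0, 0.0, 0.0, 1.0]]}
side {'intrinsics': [[391.3786, 0.0, 316.0599], [0.0, 391.3786, 198.157], [0.0, 0.0, 1.0]], 'extrinsics': [[0.9543, -0.1804, 0.2383, 0.1338], [-0.2986, -0.6125, 0.732, -1.0516], [0.0139, -0.7696, -0.6383, 1.054], [0.0, 0.0, 0.0, 1.0]]}
wrist {'intrinsics': [[301.233, 0.0, 318.1472], [0.0, 301.233, 197.8711], [0.0, 0.0, 1.0]], 'mount': [[0.0007, -0.964, -0.266, 0.0668], [1.0, 0.0008, -0.0002, -0.001], [0.0005, -0.266, 0.964, -0.1408], [0.0, 0.0, 0.0, 1.0]]}
```

View pics/top0.png

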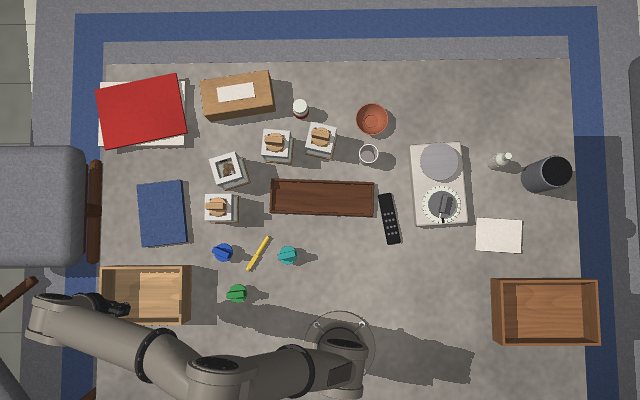

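View pics/side0.png

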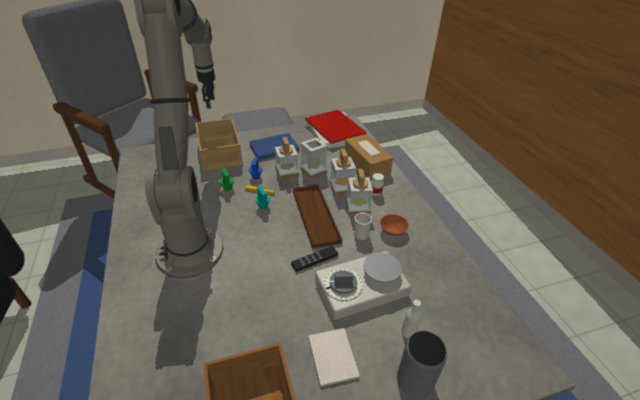

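Top view shows three jars with wooden stoppers at (219,207), (276,145) and (320,139). The open jar is at (228,170), the cup at (369,154), the pan at (441,161), the dial at (442,205) and the tray at (322,198). Look-alikes, not wanted: blue (223,252), green (237,293) and turquoise (287,255).

```bash
cat > h.py <<'E'
from station import bot, imaging
import cv2, numpy as np
from scipy.spatial.transform import Rotation as R
def tool():
    o=bot.get_obs(); q=o["tool_rot"]; T=np.eye(4)
    T[:3,:3]=R.from_quat([q[1],q[2],q[3],q[0]]).as_matrix(); T[:3,3]=o["eef_pos"]; return T
def cam(n,T=None):
    c=imaging.calibration(n); K=np.array(c["intrinsics"])
    E=np.array(c["extrinsics"]) if n!="wrist" else (tool() if T is None else T)@np.array(c["mount"])
    return K,E
def plane(c,u,v,z):
    K,E=c; d=E[:3,:3]@np.linalg.solve(K,[u,v,1.]); return E[:3,3]+d*(z-E[2,3])/d[2]
def tri(c1,p1,c2,p2):
    A=[];b=[];ds=[];os=[]
    for (K,E),p in((c1,p1),(c2,p2)):
        d=E[:3,:3]@np.linalg.solve(K,[*p,1.]);d/=np.linalg.norm(d);P=np.eye(3)-np.outer(d,d);A.append(P);b.append(P@E[:3,3])
    X=np.linalg.solve(A[0]+A[1],b[0]+b[1]); return X,[np.linalg.norm(A[i]@X-b[i]) for i in(0,1)]
def proj(c,X):
    K,E=c; p=K@(E[:3,:3].T@(np.asarray(X)-E[:3,3])); return p[:2]/p[2]
def move(target,yawvec=None,T=None):
    """world shift expressed in tool axes (mm), to reach TCP target; yaw error (deg) so tool y is along yawvec; tilt error"""
    T=tool() if T is None else T
    d=T[:3,:3].T@(np.asarray(target)-T[:3,3]); print("tool shift mm",np.round(d*1000,1))
    if yawvec is not None:
        z=np.array([0,0,-1.]); y=np.array([yawvec[0],yawvec[1],0.]);y/=np.linalg.norm(y)
        if y@T[:3,1]<0:y=-y
        Rt=np.c_[np.cross(y,z),y,z]; print("rotvec deg",np.round(np.degrees(R.from_matrix(T[:3,:3].T@Rt).as_rotvec()),1))
E
python3 - <<'E'
from h import *
t=cam("top")
for n,p,z in [("A",(216,206),.15),("B",(275,143),.15),("C",(320,137),.15),("open",(228,170),.12),("cup",(369,154),.085),("pan",(440,161),.081),("dial",(442,205),.09),("tray",(322,198),.015),("lotion",(505,157),.15),("bowl",(372,119),.04),("remote",(389,219),.0)]:
    X=plane(t,*p,z);print(n,np.round(X,3),round(np.hypot(X[0],X[1]),3))
im=imaging.read_camera("top")[:,:,::-1]
a=cv2.resize(im[110:230,190:350],(800,600),interpolation=cv2.INTER_CUBIC);cv2.imwrite("pics/t1.png",a)
im=imaging.read_camera("side")[:,:,::-1]
a=cv2.resize(im[130:250,270:430],(800,600),interpolation=cv2.INTER_CUBIC);cv2.imwrite("pics/s1.png",a)
E
```

```text
A [0.453 0.375 0.15 ] 0.588
B [0.648 0.194 0.15 ] 0.676
C [0.666 0.054 0.15 ] 0.668
open [0.569 0.345 0.12 ] 0.666
cup [ 0.623 -0.102  0.085] 0.631
pan [ 0.598 -0.33   0.081] 0.684
dial [ 0.456 -0.331  0.09 ] 0.563
tray [0.488 0.051 0.015] 0.491
lotion [ 0.598 -0.515  0.15 ] 0.789
bowl [ 0.748 -0.118  0.04 ] 0.757
remote [ 0.417 -0.173  0.   ] 0.451
```

View pics/t1.png

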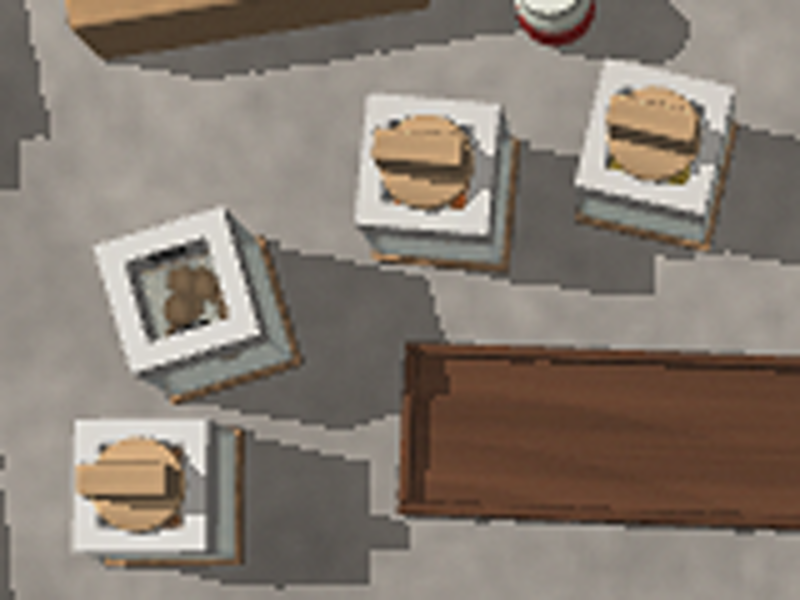

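View pics/s1.png

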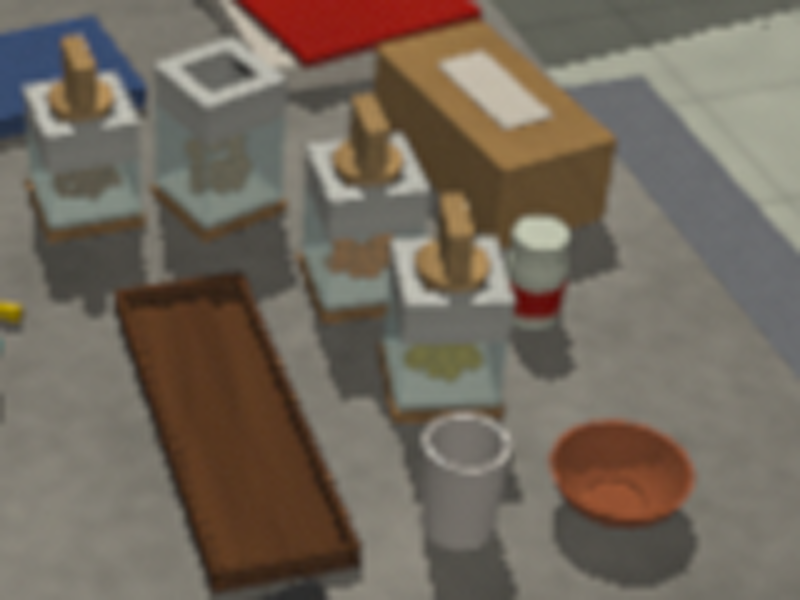

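Crops: wooden handles' tops in the top view at about (214,205.4), (273,140) and (320,132.8), and in the side view at (284.6,138.6), (343.2,150.2) and (360.6,170.2). Their natural-wood colour confirms the choice, and the coloured look-alikes are outside both crops.

```bash
python3 - <<'E'
from h import *
t=cam("top");s=cam("side")
for n,a,b,e in [("A",(214,205.4),(284.6,138.6),[(78,479),(167,479)]),("B",(273,140),(343.2,150.2),[(373,147),(462,156)]),("C",(320,132.8),(360.6,170.2),[(608,105),(697,125)])]:
    X,r=tri(t,a,s,b)
    print(n,np.round(X,4),np.round(r,4),"rim z",round(X[2]-.054,3))
    for zr in(.112,.127,.142,.120):
        z=zr+.054;P=[plane(t,190+x/5-.4,110+y/5-.4,z) for x,y in e];d=P[1]-P[0]
        print(zr,np.round(plane(t,*a,z)[:2],3),"w",round(np.linalg.norm(d),3),"dir",round(np.degrees(np.arctan2(d[1],d[0])),1),"side err px",np.round(proj(s,plane(t,*a,z))-b,1))
E
```

```text
A [0.4524 0.3754 0.1762] [0.0009 0.0009] rim z 0.122
0.112 [0.454 0.378] w 0.054 dir -90.4 side err px [0.6 1.7]
0.127 [0.453 0.374] w 0.054 dir -90.4 side err px [ 0.4 -0.9]
0.142 [0.452 0.371] w 0.053 dir -90.4 side err px [ 0.2 -3.5]
0.12 [0.453 0.376] w 0.054 dir -90.4 side err px [0.4 0.4]
B [0.65   0.1947 0.1933] [0.0013 0.0013] rim z 0.139
0.112 [0.654 0.198] w 0.055 dir -96.4 side err px [-0.   5.1]
0.127 [0.651 0.196] w 0.055 dir -96.4 side err px [-0.4  2.3]
0.142 [0.648 0.195] w 0.054 dir -96.4 side err px [-0.7 -0.5]
0.12 [0.653 0.197] w 0.055 dir -96.4 side err px [-0.2  3.6]
C [0.6703 0.0532 0.1875] [0.0005 0.0005] rim z 0.133
0.112 [0.675 0.053] w 0.056 dir -103.4 side err px [0.9 4.3]
0.127 [0.672 0.053] w 0.056 dir -103.4 side err px [0.4 1.3]
0.142 [0.669 0.053] w 0.055 dir -103.4 side err px [ 0.  -1.8]
0.12 [0.674 0.053] w 0.056 dir -103.4 side err px [0.6 2.7]
```

```bash
python3 - <<'E'
from h import *
move([.453,.376,.29],[1,-.007])
t=cam("top");s=cam("side")
X,r=tri(t,(225.6,168),s,(314,144.2));print("open rim",X,r)
E
```

```text
tool shift mm [-339.3 -193.6  -59.1]
rotvec deg [-0.1  0.  75.3]
open rim [0.57372515 0.34754723 0.14359924] [np.float64(0.0016121839218547855), np.float64(0.0016121839218549558)]
```

move_arm:
  commands:
    - [[-0.042,-0.024,-0.0074,0,0,0,0.085],[-0.042,-0.024,-0.0074,0,0,0,0.085],[-0.042,-0.024,-0.0074,0,0,0,0.085],[-0.042,-0.024,-0.0074,0,0,0,0.085],[-0.042,-0.024,-0.0074,0,0,0,0.085],[-0.042,-0.024,-0.0074,0,0,0,0.085],[-0.042,-0.024,-0.0074,0,0,0,0.085],[-0.045,-0.026,-0.0074,0,0,0,0.085],[0,0,0,0,0,9.4,0.085],[0,0,0,0,0,9.4,0.085],[0,0,0,0,0,9.4,0.085],[0,0,0,0,0,9.4,0.085],[0,0,0,0,0,9.4,0.085],[0,0,0,0,0,9.4,0.085],[0,0,0,0,0,9.4,0.085],[0,0,0,0,0,9.4,0.085],[0,0,0,0,0,0,0.085],[0,0,0,0,0,0,0.085]]
  squeeze: 40

```text
t: 2.45
eef_pos: [0.4526, 0.376, 0.2904]
tool_rot: [0.0, 0.708, 0.706, -0.0]
contact_force: [-0.6, 0.1, 0.9]
gripper_width: 0.989
grasp_force: 0.0
```

```bash
python3 - <<'E'
from h import *
T=tool();print(np.round(T,3))
im=imaging.read_camera("wrist");cv2.imwrite("pics/w1.png",im[:,:,::-1]);np.save("w1T.npy",T)
move([.453,.376,.29],[1,-.007])
E
```

```text
[[ 0.002  1.    -0.     0.453]
 [ 1.    -0.002 -0.     0.376]
 [-0.    -0.    -1.     0.29 ]
 [ 0.     0.     0.     1.   ]]
tool shift mm [0.1 0.4 0.5]
rotvec deg [-0.   0.   0.2]
```

View pics/w1.png

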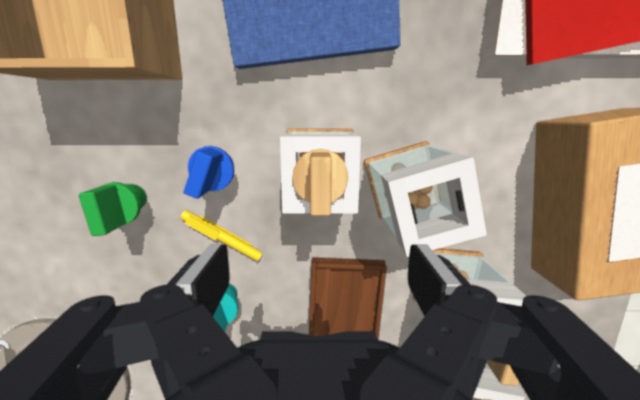

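Close view: jar A's rim spans about (280,137)–(360,213), with its wooden handle top at (320,183). The open jar's rim is at (437,205). I'll now measure the rim sizes to settle the heights.

```bash
cat >> h.py <<'E'
def rims(im,c,boxes,zs=(.112,.120,.127,.142)):
    hsv=cv2.cvtColor(im,cv2.COLOR_RGB2HSV); m=((hsv[...,2]>195)&(hsv[...,1]<30)).astype(np.uint8)
    for (x0,y0,x1,y1) in boxes:
        mm=np.zeros_like(m);mm[y0:y1,x0:x1]=m[y0:y1,x0:x1]
        cs=cv2.findContours(mm,0,1)[0];k=max(cs,key=cv2.contourArea);h=cv2.convexHull(k)
        (cx,cy),_,_=cv2.minAreaRect(h)
        for z in zs:
            P=np.array([plane(c,*p,z)[:2] for p in h[:,0].astype(float)],np.float32)
            r=cv2.minAreaRect(P);print("rim z",z,"ctr",np.round(r[0],4),"size mm",np.round(np.array(r[1])*1000,1),"ang",round(r[2],1))
E
python3 - <<'E'
from h import *
im=cv2.imread("pics/w1.png")[:,:,::-1];rims(im,cam("wrist",np.load("w1T.npy")),[(265,125,375,225),(380,140,495,256)])
E
```

```text
rim z 0.112 ctr [0.4521 0.3851] size mm [ 97.4 112.3] ang 87.9
rim z 0.12 ctr [0.4521 0.3865] size mm [ 95.  109.4] ang 87.9
rim z 0.127 ctr [0.4521 0.3878] size mm [ 92.8 107. ] ang 87.9
rim z 0.142 ctr [0.4521 0.3905] size mm [ 88.2 101.7] ang 87.9
rim z 0.112 ctr [0.5901 0.3472] size mm [112.9 143.5] ang 8.7
rim z 0.12 ctr [0.5867 0.3496] size mm [110.1 139.9] ang 8.7
rim z 0.127 ctr [0.5837 0.3517] size mm [107.6 136.7] ang 8.7
rim z 0.142 ctr [0.5772 0.3561] size mm [102.3 130. ] ang 8.7
```

```bash
sed -i 's/hsv\[...,2\]>195/hsv[...,2]>th/; s/zs=(.112,.120,.127,.142)):/zs=(.112,.120,.127,.142),th=222):/' h.py
python3 - <<'E'
from h import *
im=cv2.imread("pics/w1.png")[:,:,::-1];print(im[170,270:300,1],im[200,265:275],im[205,475:495,1], im[130:145,320,1])
for th in(212,):rims(im,cam("wrist",np.load("w1T.npy")),[(265,125,375,225),(380,140,495,256)],th=th)
E
```

```text
[190 188 188 187 184 185 185 184 183 184 199 225 240 243 243 243 243 243
 243 243 243 241 227 191 176 174 176 176 178 180] [[178 169 160]
 [177 169 160]
 [177 168 159]
 [177 169 159]
 [177 169 159]
 [177 170 159]
 [177 170 160]
 [178 169 159]
 [179 171 161]
 [180 171 161]] [242 242 242 242 241 237 223 202 195 195 193 195 194 193 192 192 190 189
 189 189] [161 181 205 211 204 203 221 237 244 245 245 245 245 245 245]
rim z 0.112 ctr [0.4547 0.3787] size mm [84.3 85.2] ang 89.9
rim z 0.12 ctr [0.4546 0.3803] size mm [82.1 83. ] ang 89.9
rim z 0.127 ctr [0.4546 0.3816] size mm [80.3 81.2] ang 89.9
rim z 0.142 ctr [0.4545 0.3846] size mm [76.3 77.2] ang 89.9
rim z 0.112 ctr [0.5869 0.3411] size mm [92.8 93.8] ang 16.9
rim z 0.12 ctr [0.5835 0.3437] size mm [90.4 91.4] ang 16.9
rim z 0.127 ctr [0.5806 0.3459] size mm [88.4 89.3] ang 16.9
rim z 0.142 ctr [0.5743 0.3506] size mm [84.1 84.9] ang 16.9
```

move_arm:
  commands:
    - [[0.0027,0.002,0.02,0,0,0.2,0.05],[0,0,0.03,0,0,0,0.05],[0,0,0.03,0,0,0,0.05],[0,0,0.03,0,0,0,0.05],[0,0,0.025,0,0,0,0.05],[0,0,0.026,0,0,0,0.05],[0,0,0,0,0,0,0.05],[0,0,0,0,0,0,0.05],[0,0,0,0,0,0,0.0],[0,0,0,0,0,0,0.0],[0,0,0,0,0,0,0.0],[0,0,0,0,0,0,0.0],[0,0,0,0,0,0,0.0],[0,0,0,0,0,0,0.0]]
  squeeze: 60

```text
t: 4.25
eef_pos: [0.4551, 0.3791, 0.1307]
tool_rot: [-0.0, 0.71, 0.704, 0.001]
contact_force: [-0.7, -0.1, 5.6]
gripper_width: 0.226
grasp_force: 59.3
```

move_arm:
  commands:
    - [[0,0.004,-0.0003,9.5,0,0,0],[0,-0.004,-0.0007,-9.5,0,0,0],[0,-0.004,-0.0007,-9.5,0,0,0],[0,0.004,-0.0007,9.5,0,0,0],[0,0.004,-0.0007,9.5,0,0,0],[0,-0.004,-0.0007,-9.5,0,0,0],[0,-0.004,-0.0007,-9.5,0,0,0],[0,0.004,-0.0007,9.5,0,0,0]]
  squeeze: 70

```text
t: 5.25
eef_pos: [0.452, 0.3803, 0.1361]
tool_rot: [0.005, 0.705, 0.709, 0.002]
contact_force: [14.1, -4.5, -10.6]
gripper_width: 0.221
grasp_force: 95.9
```

```bash
python3 - <<'E'
from h import *
o=bot.get_obs();print(np.round(tool(),4),o["contact_force"],o["torque"])
im=imaging.read_camera("side")[:,:,::-1];cv2.imwrite("pics/s2.png",cv2.resize(im[120:200,260:360],(800,600),interpolation=cv2.INTER_CUBIC))
E
```

```text
[[-0.006   0.9999  0.0099  0.452 ]
 [ 1.      0.006  -0.0042  0.3803]
 [-0.0042  0.0099 -0.9999  0.1361]
 [ 0.      0.      0.      1.    ]] [ 14.14226845  -4.52757026 -10.63561146] [-1.46542379 -3.44386229 -0.0332592 ]
```

View pics/s2.png

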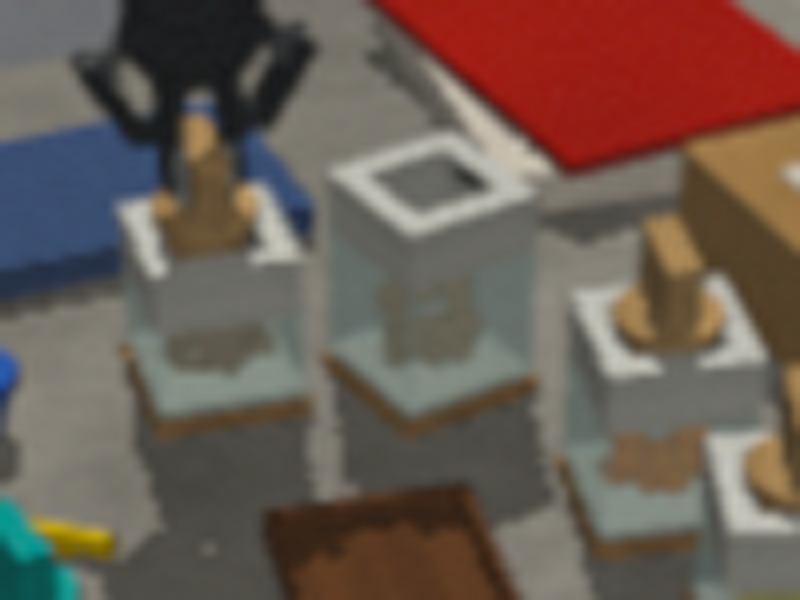

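move_arm:
  commands:
    - [[0,0,0,0,0,0,0],[0,0.002,-0.0003,4.75,0,0,0],[0,0.002,-0.0003,4.75,0,0,0],[0,0,0,0,0,0,0]]

```text
t: 5.8
eef_pos: [0.4593, 0.3777, 0.1388]
tool_rot: [-0.059, 0.708, 0.701, -0.059]
contact_force: [-2.1, -3.8, 10.4]
gripper_width: 0.216
grasp_force: 98.7
```

```bash
python3 - <<'E'
from h import *
o=bot.get_obs();print(np.round(tool(),4),o["contact_force"],o["torque"])
E
```

```text
[[ 1.090e-02  9.859e-01 -1.671e-01  4.593e-01]
 [ 9.999e-01 -1.090e-02  1.100e-03  3.777e-01]
 [-8.000e-04 -1.671e-01 -9.859e-01  1.388e-01]
 [ 0.000e+00  0.000e+00  0.000e+00  1.000e+00]] [-2.13392931 -3.8126012  10.40298658] [-0.9047592   0.90797031  0.22167336]
```

move_arm:
  commands:
    - [[0,-0.0021,-0.0006,-4.75,0,0,0],[0,-0.0021,-0.0006,-4.75,0,0,0],[0,-0.0021,-0.0006,-4.75,0,0,0],[0,-0.0021,-0.0006,-4.75,0,0,0],[0,0,0,0,0,0,0],[0,0.0021,-0.0006,4.75,0,0,0],[0,0.0021,-0.0006,4.75,0,0,0],[0,0.0021,-0.0006,4.75,0,0,0],[0,0.0021,-0.0006,4.75,0,0,0],[0,0,0,0,0,0,0],[0,-0.0021,-0.0006,-4.75,0,0,0],[0,-0.0021,-0.0006,-4.75,0,0,0],[0,-0.0021,-0.0006,-4.75,0,0,0],[0,-0.0021,-0.0006,-4.75,0,0,0],[0,0,0,0,0,0,0]]

```text
t: 7.68
eef_pos: [0.4488, 0.3793, 0.1459]
tool_rot: [0.059, 0.707, 0.703, 0.059]
contact_force: [-1.9, 0.3, -2.3]
gripper_width: 0.225
grasp_force: 97.2
```

```bash
python3 - <<'E'
from h import *
o=bot.get_obs();print(np.round(tool(),4),o["contact_force"],o["torque"])
E
```

```text
[[ 5.700e-03  9.863e-01  1.651e-01  4.488e-01]
 [ 1.000e+00 -5.700e-03 -6.000e-04  3.793e-01]
 [ 4.000e-04  1.651e-01 -9.863e-01  1.459e-01]
 [ 0.000e+00  0.000e+00  0.000e+00  1.000e+00]] [-1.92741057  0.34364303 -2.3185095 ] [ 0.02159742  0.75379559 -0.01135964]
```

move_arm:
  commands:
    - [[0,0.0021,-0.0008,4.75,0,0,0],[0,0.0021,-0.0008,4.75,0,0,0],[0,0.0021,-0.0008,4.75,0,0,0],[0,0.0021,-0.0008,4.75,0,0,0],[0,0,0,0,0,0,0],[0,-0.0021,-0.0008,-4.75,0,0,0],[0,-0.0021,-0.0008,-4.75,0,0,0],[0,-0.0021,-0.0008,-4.75,0,0,0],[0,-0.0021,-0.0008,-4.75,0,0,0],[0,0.0021,-0.0003,4.75,0,0,0],[0,0.0021,-0.0003,4.75,0,0,0],[0,0,0,0,0,0,0]]

```text
t: 9.18
eef_pos: [0.4559, 0.3785, 0.1544]
tool_rot: [0.0, 0.711, 0.703, 0.001]
contact_force: [0.7, 1.4, -0.7]
gripper_width: 0.218
grasp_force: 97.3
```

```bash
python3 - <<'E'
from h import *
o=bot.get_obs();print(np.round(tool(),4),o["contact_force"],o["torque"])
t=cam("top")
im=imaging.read_camera("top");
hsv=cv2.cvtColor(im,cv2.COLOR_RGB2HSV)
# tray: dark brown mask
m=((hsv[...,0]<15)&(hsv[...,1]>90)&(hsv[...,2]<135)).astype(np.uint8);mm=np.zeros_like(m);mm[170:230,255:385]=m[170:230,255:385]
k=max(cv2.findContours(mm,0,1)[0],key=cv2.contourArea)
P=np.array([plane(t,*p,.022)[:2] for p in cv2.convexHull(k)[:,0].astype(float)],np.float32);r=cv2.minAreaRect(P);print("tray",r)
E
```

```text
[[ 0.0109  0.9999  0.0023  0.4559]
 [ 0.9999 -0.0109  0.0011  0.3785]
 [ 0.0011  0.0023 -1.      0.1544]
 [ 0.      0.      0.      1.    ]] [ 0.67434828  1.41295322 -0.69943028] [-0.01062578  0.01250556  0.02362647]
tray ((0.49073055386543274, 0.05253118276596069), (0.34357720613479614, 0.11426686495542526), 87.41910552978516)
```

move_arm:
  commands:
    - [[0,0,-0.02,0,0,0,0],[0,0,-0.03,0,0,0,0],[-0.03,0.003,0,0,0,0,0],[-0.04,0.006,0,0,0,0,0],[-0.04,0.008,0,0,0,0,0],[-0.04,0.008,0,0,0,0,0],[-0.04,0.008,0,0,0,0,0],[-0.026,0.0095,0,0,0,0,0],[0,0,0.04,0,0,0,0],[0,0,0.04,0,0,0,0],[0,0,0.03,0,0,0,0],[0,0,0.02,0,0,0,0],[0,0,0,0,0,0,0],[0,0,0,0,0,0,0]]
  squeeze: 50

```text
t: 10.98
eef_pos: [0.4952, 0.1627, 0.0749]
tool_rot: [0.0, 0.71, 0.704, 0.001]
contact_force: [0.6, 0.9, -1.0]
gripper_width: 0.219
grasp_force: 97.2
```

```bash
python3 - <<'E'
from h import *
o=bot.get_obs();print(np.round(tool(),4),o["contact_force"],o["torque"])
move([.496,.1624,.062])
im=imaging.read_camera("wrist")[:,:,::-1];cv2.imwrite("pics/w2.png",im)
E
```

```text
[[ 8.300e-03  1.000e+00  1.500e-03  4.952e-01]
 [ 1.000e+00 -8.300e-03  3.000e-04  1.627e-01]
 [ 3.000e-04  1.500e-03 -1.000e+00  7.490e-02]
 [ 0.000e+00  0.000e+00  0.000e+00  1.000e+00]] [ 0.60928464  0.87082021 -1.04494006] [ 0.02902568  0.03268214 -0.01454208]
tool shift mm [-0.3  0.7 12.9]
```

View pics/w2.png

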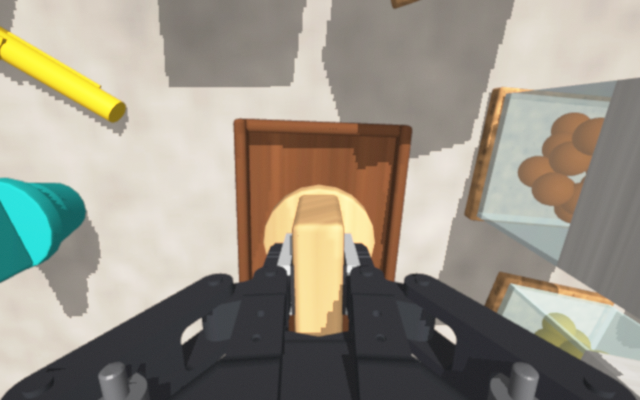

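move_arm:
  commands:
    - [[0,0.0007,0.008,0,0,0,0],[0,0,0.0045,0,0,0,0],[0,0,0,0,0,0,0],[0,0,0,0,0,0,0],[0,0,0,0,0,0,0.03],[0,0,0,0,0,0,0.05],[0,0,0,0,0,0,0.06],[0,0,-0.02,0,0,0,0.06],[0,0,-0.05,0,0,0,0.06],[0,0,-0.06,0,0,0,0.06],[0,0,-0.05,0,0,0,0.06],[0,0,-0.05,0,0,0,0.06],[0.012,0.052,0,0,0,0,0.06],[0.012,0.052,0,0,0,0,0.06],[0.009,0.052,0,0,0,0,0.06],[0,0,0,0,0,6,0.06],[0,0,0,0,0,0,0.06],[0,0,0,0,0,0,0.06]]

```text
t: 13.28
eef_pos: [0.6516, 0.1938, 0.2918]
tool_rot: [-0.0, 0.746, 0.666, 0.0]
contact_force: [0.6, 0.1, 0.1]
gripper_width: 0.704
grasp_force: 0.0
```

```bash
python3 - <<'E'
from h import *
T=tool();print(np.round(T,3));np.save("w3T.npy",T)
im=imaging.read_camera("wrist");cv2.imwrite("pics/w3.png",im[:,:,::-1])
E
```

```text
[[ 0.112  0.994 -0.     0.652]
 [ 0.994 -0.112  0.     0.194]
 [ 0.    -0.    -1.     0.292]
 [ 0.     0.     0.     1.   ]]
```

View pics/w3.png

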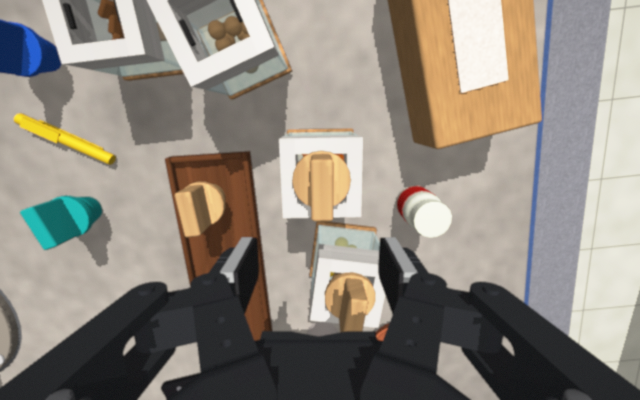

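Stopper A stands in the tray at (200,208). Jar B's rim is centred at (321,177), and jar C is visible at (350,295).

```bash
python3 - <<'E'
from h import *
im=cv2.imread("pics/w3.png")[:,:,::-1];c=cam("wrist",np.load("w3T.npy"))
rims(im,c,[(268,128,375,226)],th=212)
E
```

```text
rim z 0.112 ctr [0.6549 0.1928] size mm [88.6 88.9] ang 84.6
rim z 0.12 ctr [0.655  0.1944] size mm [86.4 86.7] ang 84.6
rim z 0.127 ctr [0.6551 0.1959] size mm [84.5 84.7] ang 84.6
rim z 0.142 ctr [0.6553 0.199 ] size mm [80.3 80.6] ang 84.6
```

move_arm:
  commands:
    - [[0.0026,0.0031,0.02,0,0,-1,0.05],[0,0,0.03,0,0,0,0.05],[0,0,0.03,0,0,0,0.05],[0,0,0.025,0,0,0,0.05],[0,0,0.023,0,0,0,0.05],[0,0,0.018,0,0,0,0.05],[0,0,0,0,0,0,0.05],[0,0,0,0,0,0,0.05],[0,0,0,0,0,0,0.0],[0,0,0,0,0,0,0.0],[0,0,0,0,0,0,0.0],[0,0,0,0,0,0,0.0],[0,0,0,0,0,0,0.0],[0,0,0,0,0,0,0.0]]
  squeeze: 80

```text
t: 15.08
eef_pos: [0.6558, 0.1963, 0.1467]
tool_rot: [0.0, 0.74, 0.672, 0.001]
contact_force: [-2.0, 0.5, 5.8]
gripper_width: 0.221
grasp_force: 79.4
```

move_arm:
  commands:
    - [[0,0.002,-0.0003,4.75,0,0,0],[0,0.002,-0.0003,4.75,0,0,0],[0,0,0,0,0,0,0],[0,-0.002,-0.0006,-4.75,0,0,0],[0,-0.002,-0.0006,-4.75,0,0,0],[0,-0.002,-0.0006,-4.75,0,0,0],[0,-0.002,-0.0006,-4.75,0,0,0],[0,0,0,0,0,0,0],[0,0.002,-0.0006,4.75,0,0,0],[0,0.002,-0.0006,4.75,0,0,0],[0,0.002,-0.0006,4.75,0,0,0],[0,0.002,-0.0006,4.75,0,0,0],[0,0,0,0,0,0,0],[0,-0.0021,-0.0006,-4.75,0,0,0],[0,-0.0021,-0.0006,-4.75,0,0,0],[0,-0.0021,-0.0006,-4.75,0,0,0],[0,-0.0021,-0.0006,-4.75,0,0,0],[0,0,0,0,0,0,0]]

```text
t: 17.32
eef_pos: [0.6503, 0.1969, 0.1548]
tool_rot: [0.061, 0.737, 0.67, 0.056]
contact_force: [-1.2, -0.6, 2.4]
gripper_width: 0.223
grasp_force: 80.6
```

```bash
python3 - <<'E'
from h import *
o=bot.get_obs();print(np.round(tool(),4),o["contact_force"],o["torque"])
E
```

```text
[[ 9.500e-02  9.817e-01  1.653e-01  6.503e-01]
 [ 9.955e-01 -9.370e-02 -1.520e-02  1.969e-01]
 [ 6.000e-04  1.660e-01 -9.861e-01  1.548e-01]
 [ 0.000e+00  0.000e+00  0.000e+00  1.000e+00]] [-1.20592258 -0.57465047  2.40298762] [-0.15075274  0.12840304 -0.03110385]
```

move_arm:
  commands:
    - [[0,0.0021,-0.0007,4.75,0,0,0],[0,0.0021,-0.0007,4.75,0,0,0],[0,0.0021,-0.0007,4.75,0,0,0],[0,0.0021,-0.0007,4.75,0,0,0],[0,0,0,0,0,0,0],[0,-0.0021,-0.0007,-4.75,0,0,0],[0,-0.0021,-0.0007,-4.75,0,0,0],[0,-0.0021,-0.0007,-4.75,0,0,0],[0,-0.0021,-0.0007,-4.75,0,0,0],[0,0,0,0,0,0,0],[0,0.0021,-0.0008,4.75,0,0,0],[0,0.0021,-0.0008,4.75,0,0,0],[0,0.0021,-0.0008,4.75,0,0,0],[0,0.0021,-0.0008,4.75,0,0,0],[0,0,0,0,0,0,0],[0,-0.0021,-0.0008,-4.75,0,0,0],[0,-0.0021,-0.0008,-4.75,0,0,0],[0,-0.0021,-0.0008,-4.75,0,0,0],[0,-0.0021,-0.0008,-4.75,0,0,0],[0,0,0,0,0,0,0]]

```text
t: 19.82
eef_pos: [0.6491, 0.1975, 0.1672]
tool_rot: [0.061, 0.737, 0.671, 0.056]
contact_force: [0.1, 0.9, -1.0]
gripper_width: 0.222
grasp_force: 80.5
```

```bash
python3 - <<'E'
from h import *
o=bot.get_obs();print(np.round(tool(),4),o["contact_force"],o["torque"])
im=imaging.read_camera("side")[:,:,::-1];cv2.imwrite("pics/s3.png",cv2.resize(im[130:220,300:420],(800,600),interpolation=cv2.INTER_CUBIC))
E
```

```text
[[ 9.400e-02  9.821e-01  1.633e-01  6.491e-01]
 [ 9.956e-01 -9.280e-02 -1.490e-02  1.975e-01]
 [ 5.000e-04  1.640e-01 -9.865e-01  1.672e-01]
 [ 0.000e+00  0.000e+00  0.000e+00  1.000e+00]] [ 0.07505968  0.9317779  -0.98750817] [ 0.05537158  0.18389673 -0.00939693]
```

View pics/s3.png

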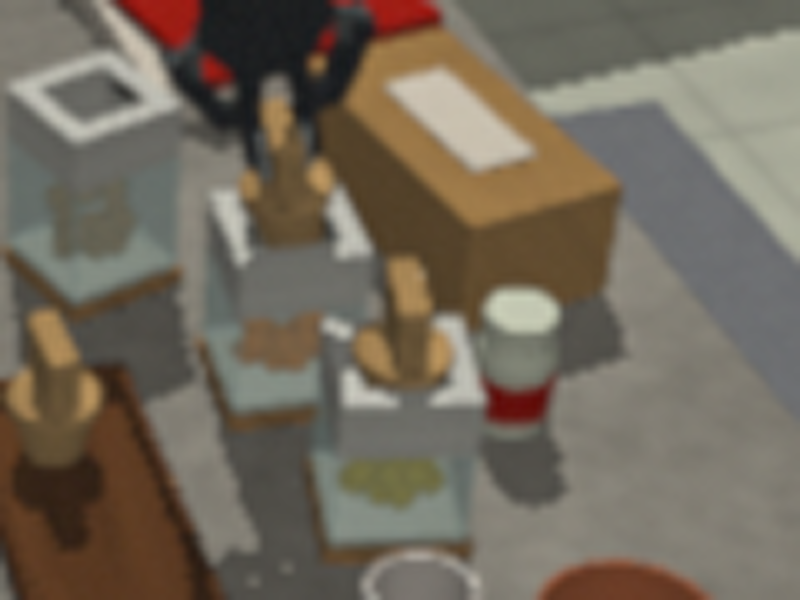

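move_arm:
  commands:
    - [[0,0.0021,-0.0008,4.75,0,0,0],[0,0.0021,-0.0008,4.75,0,0,0],[0,0,-0.03,0,0,0,0],[0,0,-0.03,0,0,0,0],[0,-0.03,0,0,0,0,0],[0,-0.04,0,0,0,0,0],[-0.01,-0.04,0,0,0,0,0],[-0.03,-0.04,0,0,0,0,0],[-0.04,0,0,0,0,0,0],[-0.04,0,0,0,0,0,0],[-0.0384,0,0,0,0,0,0],[0,0,0.04,0,0,0,0],[0,0,0.04,0,0,0,0],[0,0,0.04,0,0,0,0],[0,0,0.025,0,0,0,0],[0,0,0,0,0,0,0],[0,0,0,0,0,0,0]]

```text
t: 22.0
eef_pos: [0.492, 0.0527, 0.0857]
tool_rot: [0.0, 0.741, 0.672, 0.001]
contact_force: [0.7, 0.3, -1.4]
gripper_width: 0.222
grasp_force: 80.5
```

```bash
python3 - <<'E'
from h import *
o=bot.get_obs();print(np.round(tool(),4),o["contact_force"],o["torque"])
move([.491,.0525,.064],[.995,-.094])
E
```

```text
[[ 9.680e-02  9.953e-01  1.700e-03  4.920e-01]
 [ 9.953e-01 -9.680e-02  3.000e-04  5.270e-02]
 [ 5.000e-04  1.700e-03 -1.000e+00  8.570e-02]
 [ 0.000e+00  0.000e+00  0.000e+00  1.000e+00]] [ 0.65302774  0.31821518 -1.3734785 ] [-0.01703435  0.02631455  0.01305135]
tool shift mm [-0.3 -1.  21.7]
rotvec deg [ 0.1 -0.  -0.2]
```

move_arm:
  commands:
    - [[0,-0.001,0.015,0,0,0,0],[0,0,0.008,0,0,0,0],[0,0,0,0,0,0,0],[0,0,0,0,0,0,0],[0,0,0,0,0,0,0.03],[0,0,0,0,0,0,0.05],[0,0,0,0,0,0,0.06],[0,0,-0.02,0,0,0,0.06],[0,0,-0.05,0,0,0,0.06],[0,0,-0.06,0,0,0,0.06],[0,0,-0.05,0,0,0,0.06],[0,0,-0.048,0,0,0,0.06],[0.005,0.045,0,0,0,0,0.06],[0.005,0.045,0,0,0,0,0.06],[0.005,0.045,0,0,0,0,0.06],[0.003,0.045,0,0,0,0,0.06],[0,0,0,0,0,8,0.06],[0,0,0,0,0,0,0.06],[0,0,0,0,0,0,0.06]]

```text
t: 24.38
eef_pos: [0.6701, 0.0537, 0.2896]
tool_rot: [-0.0, 0.785, 0.62, -0.0]
contact_force: [0.7, 0.7, 0.3]
gripper_width: 0.702
grasp_force: 0.0
```

```bash
python3 - <<'E'
from h import *
T=tool();print(np.round(T,3));np.save("w4T.npy",T)
im=imaging.read_camera("wrist");cv2.imwrite("pics/w4.png",im[:,:,::-1])
rims(im,cam("wrist",T),[(255,120,390,240)],th=212)
move([.674,.053,.29],[np.cos(.234),-np.sin(.234)])
E
```

```text
[[ 0.231  0.973 -0.     0.67 ]
 [ 0.973 -0.231  0.     0.054]
 [ 0.    -0.    -1.     0.29 ]
 [ 0.     0.     0.     1.   ]]
rim z 0.112 ctr [0.6723 0.0517] size mm [86.8 90.3] ang 76.7
rim z 0.12 ctr [0.6726 0.0533] size mm [84.7 88. ] ang 76.7
rim z 0.127 ctr [0.6729 0.0548] size mm [82.8 86. ] ang 76.7
rim z 0.142 ctr [0.6735 0.0579] size mm [78.7 81.8] ang 76.7
tool shift mm [ 0.2  3.9 -0.1]
rotvec deg [-0. -0.  0.]
```

View pics/w4.png

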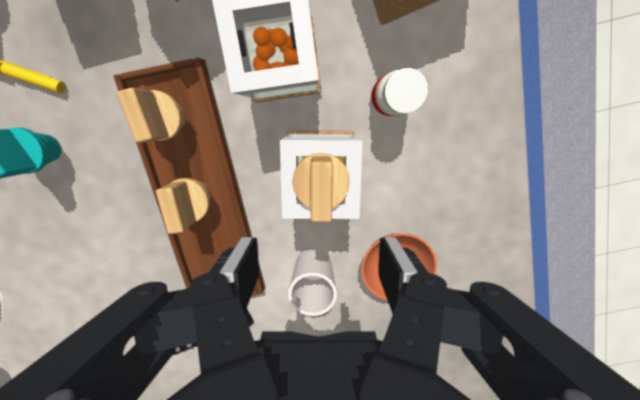

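Both stoppers stand in the tray ((150,115), (183,207)). Jar C's rim is centred at (321,179); the cup is at (313,290) and the bowl at (400,268). Jar C's rim height is 0.120.

move_arm:
  commands:
    - [[-0.001,0.0027,0.02,0,0,0,0.05],[0,0,0.03,0,0,0,0.05],[0,0,0.03,0,0,0,0.05],[0,0,0.03,0,0,0,0.05],[0,0,0.024,0,0,0,0.05],[0,0,0.018,0,0,0,0.05],[0,0,0,0,0,0,0.05],[0,0,0,0,0,0,0.05],[0,0,0,0,0,0,0.0],[0,0,0,0,0,0,0.0],[0,0,0,0,0,0,0.0],[0,0,0,0,0,0,0.0],[0,0,0,0,0,0,0.0],[0,0,0,0,0,0,0.0]]
  squeeze: 80

```text
t: 26.18
eef_pos: [0.6733, 0.0521, 0.1387]
tool_rot: [0.0, 0.785, 0.619, 0.001]
contact_force: [-2.6, 0.7, 6.6]
gripper_width: 0.222
grasp_force: 79.3
```

move_arm:
  commands:
    - [[0,0.002,-0.0003,4.75,0,0,0],[0,0.002,-0.0003,4.75,0,0,0],[0,0,0,0,0,0,0],[0,-0.002,-0.0006,-4.75,0,0,0],[0,-0.002,-0.0006,-4.75,0,0,0],[0,-0.002,-0.0006,-4.75,0,0,0],[0,-0.002,-0.0006,-4.75,0,0,0],[0,0,0,0,0,0,0],[0,0.002,-0.0006,4.75,0,0,0],[0,0.002,-0.0006,4.75,0,0,0],[0,0.002,-0.0006,4.75,0,0,0],[0,0.002,-0.0006,4.75,0,0,0],[0,0,0,0,0,0,0],[0,-0.0021,-0.0006,-4.75,0,0,0],[0,-0.0021,-0.0006,-4.75,0,0,0],[0,-0.0021,-0.0006,-4.75,0,0,0],[0,-0.0021,-0.0006,-4.75,0,0,0],[0,0,0,0,0,0,0]]

```text
t: 28.42
eef_pos: [0.6681, 0.0532, 0.147]
tool_rot: [0.065, 0.783, 0.617, 0.052]
contact_force: [-2.3, -1.2, 2.9]
gripper_width: 0.219
grasp_force: 80.9
```

```bash
python3 - <<'E'
from h import *
o=bot.get_obs();print(np.round(tool(),4),o["contact_force"],o["torque"])
E
```

```text
[[ 2.332e-01  9.589e-01  1.618e-01  6.681e-01]
 [ 9.724e-01 -2.301e-01 -3.820e-02  5.320e-02]
 [ 6.000e-04  1.663e-01 -9.861e-01  1.470e-01]
 [ 0.000e+00  0.000e+00  0.000e+00  1.000e+00]] [-2.32605334 -1.2066666   2.91758273] [-0.25000692  0.24881529 -0.07389371]
```

move_arm:
  commands:
    - [[0,0.0021,-0.0007,4.75,0,0,0],[0,0.0021,-0.0007,4.75,0,0,0],[0,0.0021,-0.0007,4.75,0,0,0],[0,0.0021,-0.0007,4.75,0,0,0],[0,0,0,0,0,0,0],[0,-0.0021,-0.0007,-4.75,0,0,0],[0,-0.0021,-0.0007,-4.75,0,0,0],[0,-0.0021,-0.0007,-4.75,0,0,0],[0,-0.0021,-0.0007,-4.75,0,0,0],[0,0,0,0,0,0,0],[0,0.0021,-0.0008,4.75,0,0,0],[0,0.0021,-0.0008,4.75,0,0,0],[0,0.0021,-0.0008,4.75,0,0,0],[0,0.0021,-0.0008,4.75,0,0,0],[0,0,0,0,0,0,0],[0,-0.0021,-0.0008,-4.75,0,0,0],[0,-0.0021,-0.0008,-4.75,0,0,0],[0,-0.0021,-0.0008,-4.75,0,0,0],[0,-0.0021,-0.0008,-4.75,0,0,0],[0,0,0,0,0,0,0]]

```text
t: 30.92
eef_pos: [0.6671, 0.054, 0.1593]
tool_rot: [0.064, 0.782, 0.617, 0.051]
contact_force: [0.3, 0.7, -0.1]
gripper_width: 0.222
grasp_force: 80.5
```

```bash
python3 - <<'E'
from h import *
o=bot.get_obs();print(np.round(tool(),4),o["contact_force"],o["torque"])
move([.486,-.0575,.17],[.9727,-.232])
E
```

```text
[[ 2.323e-01  9.594e-01  1.598e-01  6.671e-01]
 [ 9.726e-01 -2.293e-01 -3.750e-02  5.400e-02]
 [ 6.000e-04  1.641e-01 -9.864e-01  1.593e-01]
 [ 0.000e+00  0.000e+00  0.000e+00  1.000e+00]] [ 0.33407545  0.71528801 -0.07051116] [ 0.10725854  0.28557967 -0.06065911]
tool shift mm [-150.5 -146.4  -35.3]
rotvec deg [ 9.4 -0.  -0. ]
```

move_arm:
  commands:
    - [[0,0.0021,-0.0008,4.75,0,0,0],[0,0.0021,-0.0008,4.75,0,0,0],[0,0,-0.02,0,0,0,0],[0,0,-0.04,0,0,0,0],[-0.02,-0.03,0,0,0,0,0],[-0.03,-0.04,0,0,0,0,0],[-0.03,-0.04,0,0,0,0,0],[-0.03,-0.03,0,0,0,0,0],[-0.0405,-0.0163,0,0,0,0,0],[0,0,0.04,0,0,0,0],[0,0,0.04,0,0,0,0],[0,0,0.04,0,0,0,0],[0,0,0.015,0,0,0,0],[0,0,0,0,0,0,0],[0,0,0,0,0,0,0]]

```text
t: 32.8
eef_pos: [0.4868, -0.0579, 0.0882]
tool_rot: [0.001, 0.785, 0.619, 0.001]
contact_force: [-0.1, 0.5, -0.9]
gripper_width: 0.222
grasp_force: 80.7
```

```bash
python3 - <<'E'
from h import *
o=bot.get_obs();print(np.round(tool(),4),o["contact_force"],o["torque"],o["gripper_width"])
move([.486,-.0575,.062],[.9727,-.232])
E
```

```text
[[ 2.338e-01  9.723e-01  2.900e-03  4.868e-01]
 [ 9.723e-01 -2.338e-01  2.000e-04 -5.790e-02]
 [ 9.000e-04  2.800e-03 -1.000e+00  8.820e-02]
 [ 0.000e+00  0.000e+00  0.000e+00  1.000e+00]] [-0.0761674   0.46097644 -0.91580854] [ 0.02344276 -0.06078841 -0.01302029] 0.22196135357583627
tool shift mm [ 0.2 -1.  26.2]
rotvec deg [ 0.2 -0.1 -0.1]
```

move_arm:
  commands:
    - [[0,-0.001,0.016,0,0,0,0],[0,0,0.01,0,0,0,0],[0,0,0,0,0,0,0],[0,0,0,0,0,0,0],[0,0,0,0,0,0,0.03],[0,0,0,0,0,0,0.05],[0,0,0,0,0,0,0.06],[0,0,-0.02,0,0,0,0.06],[0,0,-0.05,0,0,0,0.06],[0,0,-0.06,0,0,0,0.06],[0,0,-0.05,0,0,0,0.06],[0,0,-0.048,0,0,0,0.06],[-0.003,0.045,0,0,0,0,0.0854],[-0.004,0.05,0,0,0,0,0.0854],[-0.004,0.0486,0,0,0,0,0.0854],[0,0,0,0,0,10,0.0854],[0,0,0,0,0,10,0.0854],[0,0,0,0,0,10,0.0854],[0,0,0,0,0,0,0.0854],[0,0,0,0,0,0,0.0854]]

```text
t: 35.3
eef_pos: [0.6215, -0.1016, 0.2886]
tool_rot: [-0.0, 0.918, 0.396, -0.0]
contact_force: [0.5, 0.7, -0.8]
gripper_width: 0.997
grasp_force: 0.0
```

```bash
python3 - <<'E'
from h import *
T=tool();print(np.round(T,3));np.save("w5T.npy",T)
im=imaging.read_camera("wrist");top=imaging.read_camera("top")
v=np.vstack([im,np.zeros((0,640,3),np.uint8)])
t2=cv2.resize(top[110:230,240:480],(640,320),interpolation=cv2.INTER_CUBIC)
cv2.imwrite("pics/w5.png",cv2.resize(np.vstack([im,t2]),(533,600))[:,:,::-1]);cv2.imwrite("pics/w5raw.png",im[:,:,::-1]);cv2.imwrite("pics/top5raw.png",top[:,:,::-1])
E
```

```text
[[ 0.686  0.728 -0.     0.622]
 [ 0.728 -0.686  0.    -0.102]
 [-0.    -0.    -1.     0.289]
 [ 0.     0.     0.     1.   ]]
```

View pics/w5.png

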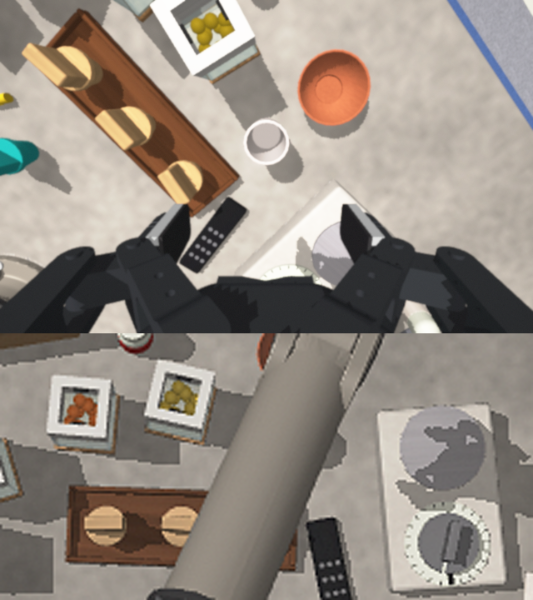

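All three stoppers stand in the tray. The cup's rim is at about (319,172) in the wrist picture. Next I measure the cup, and the pan and dial from the top view.

```bash
python3 - <<'E'
from h import *
im=cv2.imread("pics/w5raw.png")[:,:,::-1];c=cam("wrist",np.load("w5T.npy"))
m=(im.min(2)>205).astype(np.uint8);mm=np.zeros_like(m);mm[130:215,280:360]=m[130:215,280:360]
k=max(cv2.findContours(mm,0,1)[0],key=lambda k:len(k));h=cv2.convexHull(k)[:,0].astype(float)
P=np.array([plane(c,*p,.085)[:2] for p in h],np.float32);print(cv2.fitEllipse(P),cv2.minEnclosingCircle(P))
top=cv2.imread("pics/top5raw.png")[:,:,::-1];t=cam("top")
print(top[150:170:5,430:455:6].tolist())
hsv=cv2.cvtColor(top,cv2.COLOR_RGB2HSV)
# scale case outline at z=.05
m=((top.min(2)>205)).astype(np.uint8);mm=np.zeros_like(m);mm[135:235,405:475]=m[135:235,405:475]
h=cv2.convexHull(np.vstack([k for k in cv2.findContours(mm,0,1)[0] if cv2.contourArea(k)>60]))[:,0].astype(float)
P=np.array([plane(t,*p,.05)[:2] for p in h],np.float32);print("scale",cv2.minAreaRect(P))
E
```

```text
((0.612812876701355, -0.10231024771928787), (0.0721859335899353, 0.0916958749294281), 100.77151489257812) ((0.6121259927749634, -0.10595236718654633), 0.047044627368450165)
[[[169, 163, 166], [167, 162, 163], [164, 159, 160], [104, 101, 102], [149, 144, 141]], [[167, 162, 163], [107, 105, 105], [106, 104, 103], [107, 103, 104], [110, 105, 106]], [[168, 163, 165], [167, 161, 162], [104, 102, 103], [105, 102, 103], [103, 100, 102]], [[163, 159, 160], [167, 163, 164], [105, 103, 103], [104, 101, 102], [104, 101, 102]]]
scale ((0.4559406042098999, -0.3048950433731079), (0.10474016517400742, 0.05979493260383606), 0.30127525329589844)
```

```bash
python3 - <<'E'
from h import *
im=cv2.imread("pics/w5raw.png")[:,:,::-1];c=cam("wrist",np.load("w5T.npy"))
print(im[172,280:360:1,2].tolist())
for th in(215,225,235):
    m=(im[...,2]>th).astype(np.uint8);mm=np.zeros_like(m);mm[135:205,285:355]=m[135:205,285:355]
    k=max(cv2.findContours(mm,0,1)[0],key=lambda k:len(k));h=cv2.convexHull(k)[:,0].astype(float)
    P=np.array([plane(c,*p,.085)[:2] for p in h],np.float32);print(th,cv2.fitEllipse(P))
top=cv2.imread("pics/top5raw.png")[:,:,::-1]
print(top[190,400:475].tolist()[::3])
E
```

```text
[207, 206, 206, 206, 207, 208, 209, 209, 210, 211, 212, 218, 233, 246, 248, 231, 168, 128, 121, 123, 124, 124, 124, 126, 127, 134, 152, 169, 178, 184, 184, 184, 184, 183, 182, 183, 184, 184, 183, 183, 185, 184, 183, 184, 184, 183, 184, 183, 183, 183, 180, 175, 160, 144, 143, 159, 182, 195, 196, 191, 186, 181, 184, 216, 242, 247, 234, 181, 143, 152, 179, 198, 206, 206, 205, 203, 203, 202, 199, 200]
215 ((0.6245421171188354, -0.10044597834348679), (0.062348075211048126, 0.06776858866214752), 98.99714660644531)
225 ((0.625741720199585, -0.10034996271133423), (0.06243368983268738, 0.06369780004024506), 95.89484405517578)
235 ((0.6258349418640137, -0.10026457905769348), (0.061840832233428955, 0.06252751499414444), 98.68970489501953)
[[166, 159, 150], [171, 164, 155], [167, 160, 152], [165, 158, 150], [141, 136, 128], [214, 205, 195], [209, 202, 192], [210, 201, 191], [206, 200, 189], [211, 201, 191], [234, 234, 222], [233, 233, 221], [235, 235, 224], [242, 242, 230], [151, 151, 139], [234, 233, 221], [228, 228, 216], [228, 228, 216], [212, 202, 192], [211, 201, 192], [212, 204, 193], [217, 210, 199], [104, 99, 94], [105, 101, 96], [104, 98, 95]]
```

move_arm:
  commands:
    - [[0.0038,0.0022,0.04,0,0,0,0.0854],[0,0,0.05,0,0,0,0.0854],[0,0,0.05,0,0,0,0.0854],[0,0,0.05,0,0,0,0.0854],[0,0,0.035,0,0,0,0.0854],[0,0,0.021,0,0,0,0.0854],[0,0,0,0,0,0,0.0854],[0,0,0,0,0,0,0.0854],[0,0,0,0,0,0,0],[0,0,0,0,0,0,0],[0,0,0,0,0,0,0],[0,0,0,0,0,0,0],[0,0,0,0,0,0,0]]
  squeeze: 60

```text
t: 37.02
eef_pos: [0.6267, -0.1004, 0.0443]
tool_rot: [0.0, 0.919, 0.395, 0.001]
contact_force: [-2.2, 1.4, 7.2]
gripper_width: 0.717
grasp_force: 63.8
```

```bash
python3 - <<'E'
from h import *
top=cv2.imread("pics/top5raw.png")[:,:,::-1];t=cam("top")
# case: light warm pixels; hull
m=((top[...,0]>198)&(top[...,2]>183)).astype(np.uint8);mm=np.zeros_like(m);mm[135:235,405:472]=m[135:235,405:472]
mm=cv2.morphologyEx(mm,cv2.MORPH_OPEN,np.ones((2,2)))
k=max(cv2.findContours(mm,0,1)[0],key=cv2.contourArea)
h=cv2.convexHull(k)[:,0].astype(float)
P=np.array([plane(t,*p,.05)[:2] for p in h],np.float32);r=cv2.minAreaRect(P);print("scale",r)
c0=np.array(r[0]);
for a in (r[2],r[2]+90):
    x=np.array([np.cos(np.radians(a)),np.sin(np.radians(a))]);print(a,"pan",c0+.068*x,"dial",c0-.07*x)
E
```

```text
scale ((0.5255362391471863, -0.2902602553367615), (0.26212769746780396, 0.08030293881893158), 3.616489887237549)
3.616489887237549 pan [ 0.59340083 -0.28597097] dial [ 0.45567564 -0.2946757 ]
93.61648988723755 pan [ 0.52124695 -0.22239567] dial [ 0.52995168 -0.36012086]
```

```bash
python3 - <<'E'
from h import *
top=cv2.imread("pics/top0.png")[:,:,::-1].astype(int);t=cam("top")
rb=top[...,0]-top[...,2];V=top[...,0]
print(np.c_[V[161,405:475:2],rb[161,405:475:2]].tolist())
m=((rb<8)&(V>140)&(V<190)).astype(np.uint8);mm=np.zeros_like(m);mm[135:186,410:470]=m[135:186,410:470]
k=max(cv2.findContours(mm,0,1)[0],key=cv2.contourArea)
h=cv2.convexHull(k)[:,0].astype(float)
P=np.array([plane(t,*p,.081)[:2] for p in h],np.float32);print("pan",cv2.fitEllipse(P))
# dial scale ring (white/cool) : 
for n,z,lo in(("ring",.05,0),):
    m=((rb<14)&(V>222)).astype(np.uint8);mm=np.zeros_like(m);mm[180:232,415:470]=m[180:232,415:470]
    h=cv2.convexHull(np.vstack(cv2.findContours(mm,0,1)[0]))[:,0].astype(float)
    P=np.array([plane(t,*p,z)[:2] for p in h],np.float32);print(n,cv2.fitEllipse(P))
E
```

```text
[[157, 15], [159, 15], [139, 11], [209, 17], [215, 18], [214, 19], [211, 18], [214, 20], [160, 3], [161, 3], [162, 4], [162, 5], [161, 3], [161, 4], [159, 3], [161, 4], [160, 4], [158, 1], [158, 4], [157, 4], [157, 3], [157, 3], [156, 4], [155, 3], [154, 4], [154, 3], [157, 4], [133, 12], [128, 10], [97, 8], [97, 9], [99, 9], [99, 10], [163, 16], [162, 16]]
pan ((0.5990285873413086, -0.32610756158828735), (0.12000936269760132, 0.12204005569219589), 2.53682279586792)
ring ((0.4617066979408264, -0.3362258970737457), (0.11982467025518417, 0.12082812190055847), 19.06061363220215)
```

move_arm:
  commands:
    - [[0,0,-0.03,0,0,0,0],[0,0,-0.05,0,0,0,0],[0,0,-0.04,0,0,0,0],[-0.02,0.0146,0,0,0,0,0],[-0.035,0.026,0,0,0,0,0],[-0.036,0.026,0,0,0,0,0],[-0.036,0.026,0,0,0,0,0],[-0.034,0.026,0,0,0,0,0],[-0.022,0.016,0,0,0,0,0],[0,0,0,0,0,0,0],[0,0,0.02,0,0,0,0],[0,0,0.012,0,0,0,0],[0,0,0,0,0,0,0]]

```text
t: 38.65
eef_pos: [0.5969, -0.3239, 0.1285]
tool_rot: [-0.002, 0.919, 0.395, -0.001]
contact_force: [-0.0, -0.4, -3.3]
gripper_width: 0.714
grasp_force: 66.8
```

```bash
python3 - <<'E'
from h import *
o=bot.get_obs();print(np.round(tool(),4),o["contact_force"],o["gripper_width"])
move([.599,-.326,.122])
im=imaging.read_camera("wrist");cv2.imwrite("pics/w6.png",im[:,:,::-1]);s=imaging.read_camera("side");cv2.imwrite("pics/s6.png",s[:,:,::-1])
a=np.vstack([cv2.resize(im,(480,300)),cv2.resize(s[200:350,280:520],(480,300))]);cv2.imwrite("pics/ws6.png",a[:,:,::-1])
E
```

```text
[[ 6.874e-01  7.263e-01 -3.200e-03  5.969e-01]
 [ 7.263e-01 -6.874e-01  2.100e-03 -3.239e-01]
 [-7.000e-04 -3.700e-03 -1.000e+00  1.285e-01]
 [ 0.000e+00  0.000e+00  0.000e+00  1.000e+00]] [-0.02260606 -0.39508738 -3.32284107] 0.713873435461945
tool shift mm [-0.1  3.   6.5]
```

View pics/ws6.png

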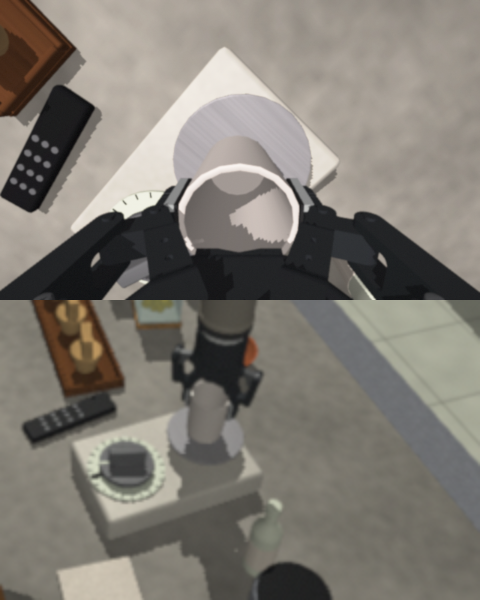

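The cup hangs upright over the pan in both views. I lower it and release.

move_arm:
  commands:
    - [[0,0.003,0.003,0,0,0,0],[0,0,0.003,0,0,0,0],[0,0,0.002,0,0,0,0],[0,0,0,0,0,0,0],[0,0,0,0,0,0,0],[0,0,0,0,0,0,0.066],[0,0,0,0,0,0,0.07],[0,0,0,0,0,0,0.0854],[0,0,0,0,0,0,0.0854],[0,0,-0.015,0,0,0,0.0854],[0,0,-0.04,0,0,0,0.0854],[0,0,-0.05,0,0,0,0.0854],[0,0,-0.05,0,0,0,0.0854],[0,0,-0.03,0,0,0,0.0854],[0,0,0,0,0,0,0.0854],[0,0,0,0,0,0,0.0854]]

```text
t: 40.75
eef_pos: [0.5993, -0.3277, 0.3075]
tool_rot: [-0.0, 0.919, 0.395, -0.0]
contact_force: [-0.4, 0.1, -0.5]
gripper_width: 1.002
grasp_force: 0.0
```

```bash
python3 - <<'E'
from h import *
print(np.round(tool(),4))
move([.4617,-.336,.29],[.99,.07])
E
```

```text
[[ 6.886e-01  7.251e-01 -3.000e-04  5.993e-01]
 [ 7.251e-01 -6.886e-01  5.000e-04 -3.277e-01]
 [ 2.000e-04 -6.000e-04 -1.000e+00  3.075e-01]
 [ 0.000e+00  0.000e+00  0.000e+00  1.000e+00]]
tool shift mm [-100.8  -94.1   17.5]
rotvec deg [ -0.   -0.  -47.6]
```

move_arm:
  commands:
    - [[-0.03,-0.03,0,0,0,0,0.06],[-0.04,-0.035,0,0,0,0,0.06],[-0.031,-0.029,0,0,0,0,0.06],[0,0,0.04,0,0,0,0.06],[0,0,0,0,0,0,0.06],[0,0,0,0,0,0,0.06]]

```text
t: 41.5
eef_pos: [0.4624, -0.3364, 0.268]
tool_rot: [0.0, 0.919, 0.395, -0.0]
contact_force: [-0.6, -0.1, 0.9]
gripper_width: 0.699
grasp_force: 0.0
```

```bash
python3 - <<'E'
from h import *
T=tool();print(np.round(T,4));np.save("w7T.npy",T)
im=imaging.read_camera("wrist");cv2.imwrite("pics/w7.png",im[:,:,::-1])
cv2.imwrite("pics/w7c.png",cv2.resize(im[70:320,160:493],(800,600),interpolation=cv2.INTER_CUBIC)[:,:,::-1])
E
```

```text
[[ 6.880e-01  7.257e-01 -8.000e-04  4.624e-01]
 [ 7.257e-01 -6.880e-01 -4.000e-04 -3.364e-01]
 [-8.000e-04 -3.000e-04 -1.000e+00  2.680e-01]
 [ 0.000e+00  0.000e+00  0.000e+00  1.000e+00]]
```

View pics/w7c.png

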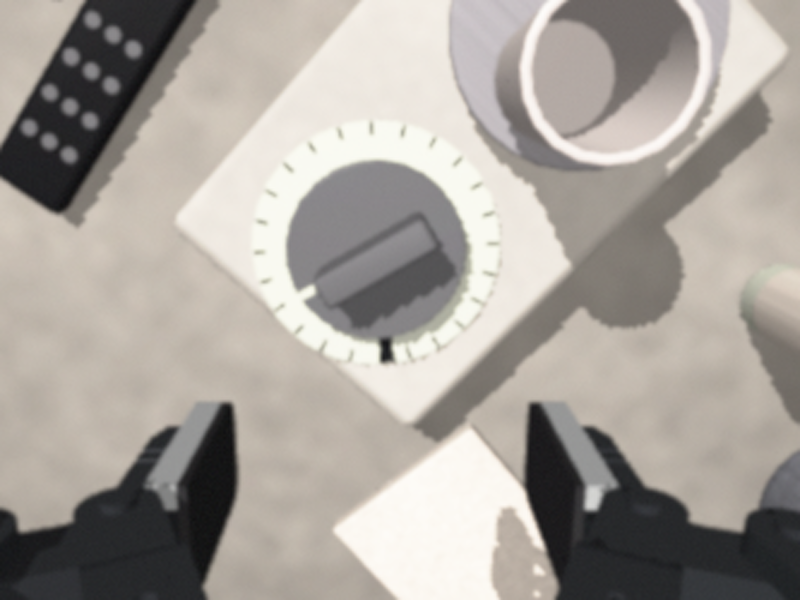

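Crop shows the cup on the pan, the white zero mark at (308,292), the black pointer at (386,350), the disc centre near (377,249) and the grip bar from (322,283) to (430,230).

```bash
cat >> h.py <<'E'
def crop2raw(x,y): return 160+x/2.4-.3,70+y/2.4-.3
E
python3 - <<'E'
from h import *
im=cv2.imread("pics/w7.png")[:,:,::-1].astype(int);c=cam("wrist",np.load("w7T.npy"))
u0,v0=map(int,crop2raw(250,118));u1,v1=map(int,crop2raw(502,368))
mx=im.max(2);sat=mx-im.min(2)
def big(m,pick=cv2.contourArea):
    mm=np.zeros(m.shape,np.uint8);mm[v0:v1,u0:u1]=m[v0:v1,u0:u1]
    return mm,max(cv2.findContours(mm,0,1)[0],key=pick)
mm,k=big((mx<165)&(mx>90))
h=cv2.convexHull(k)[:,0].astype(float)
P=np.array([plane(c,*p,.0675)[:2] for p in h],np.float32);e=cv2.fitEllipse(P);print("disc",e)
# ring in pale yellow, centre at .05
mm,k=big((im[...,2]>0)&(im[...,0]-im[...,2]>8)&(mx>235))
P=np.array([plane(c,*p,.05)[:2] for p in cv2.convexHull(k)[:,0].astype(float)],np.float32);print("ring",cv2.fitEllipse(P))
C=np.array(e[0])
mm,_=big((mx<45));ys,xs=np.nonzero(mm);print(len(xs))
# pointer weighted
w=np.clip(120-mx,0,None)*mm
pu,pv=(np.array([xs,ys])@w[ys,xs])/w[ys,xs].sum();print("ptr px",pu,pv)
mk=crop2raw(308,292);a={}
for z in(.052,.06):
    X=plane(c,pu,pv,z)[:2]-C;print("ptr",z,np.degrees(np.arctan2(X[1],X[0])),np.linalg.norm(X))
X=plane(c,*mk,.0675)[:2]-C;print("mark",np.degrees(np.arctan2(X[1],X[0])),np.linalg.norm(X))
b=[plane(c,*crop2raw(*p),.0975)[:2] for p in((322,283),(430,230))];d=b[0]-b[1];print("bar",np.degrees(np.arctan2(d[1],d[0])),np.linalg.norm(d),(b[0]+b[1])/2)
E
```

```text
disc ((0.4596213400363922, -0.3392144739627838), (0.08372119814157486, 0.09522571414709091), 145.5912628173828)
ring ((0.46704572439193726, -0.3328307569026947), (0.1362183839082718, 0.16107378900051117), 174.06703186035156)
17
ptr px 320.23932820153954 214.85304408677396
ptr 0.052 -129.0069885593524 0.050027118073440555
ptr 0.06 -128.83985426608436 0.04733975377404446
mark 161.48147293928722 0.0374151386498135
bar 163.06654108149098 0.05289453480366272 [ 0.4642412  -0.33300254]
```

```bash
python3 - <<'E'
from h import *
im=cv2.imread("pics/w7.png")[:,:,::-1].astype(int);c=cam("wrist",np.load("w7T.npy"))
# disc edge: radial search for dark->bright edge, robust circle fit in world at z=.0675
from scipy.optimize import least_squares
g=im.max(2).astype(np.float32);cu,cv_=crop2raw(377,249);pts=[];rp=[]
for a in np.radians(np.arange(0,360,4)):
    r=np.arange(30,60,.5);u=cu+r*np.cos(a);v=cv_+r*np.sin(a)
    p=cv2.remap(g,u.astype(np.float32)[None],v.astype(np.float32)[None],1)[0];i=np.nonzero(p>190)[0]
    if len(i): pts.append(plane(c,u[i[0]],v[i[0]],.066)[:2])
    # outer ring edge
P=np.array(pts);f=least_squares(lambda q:np.hypot(*(P-q[:2]).T)-q[2],[.462,-.334,.044],loss="soft_l1",f_scale=.0005);print(f.x)
C=f.x[:2]
for n,p,z in(("mark",(308,292),.0675),("ptr",(386.5,350),.054),("ptr lo",(386.5,350),.048)):
    X=plane(c,*crop2raw(*p),z)[:2]-C;print(n,np.degrees(np.arctan2(X[1],X[0]))%360,np.linalg.norm(X))
b=[plane(c,*crop2raw(*p),.0975)[:2] for p in((322,283),(430,230))];d=b[0]-b[1];print("bar",np.degrees(np.arctan2(d[1],d[0])),np.linalg.norm(d))
move([C[0],C[1],.0835],[np.sin(np.radians(161.5)),-np.cos(np.radians(161.5))])
E
```

```text
[ 0.4612615  -0.33746789  0.04459592]
mark 164.72505850711048 0.03847727979851845
ptr 231.4432404865152 0.05268172747123517
ptr lo 231.3278917835487 0.05471253002372802
bar 163.06654108149098 0.05289453480366272
tool shift mm [ -1.4  -0.7 184.9]
rotvec deg [ 0.1  0.  65. ]
```

move_arm:
  commands:
    - [[-0.0014,-0.0007,0,0,0,10.4,0.045],[0,0,0,0,0,10.4,0.045],[0,0,0,0,0,10.4,0.045],[0,0,0,0,0,10.4,0.045],[0,0,0,0,0,10.4,0.045],[0,0,0,0,0,10.4,0.045],[0,0,0.04,0,0,0,0.045],[0,0,0.04,0,0,0,0.045],[0,0,0.04,0,0,0,0.045],[0,0,0.035,0,0,0,0.045],[0,0,0,0,0,0,0.045],[0,0,0,0,0,0,0.045]]
  squeeze: 30

```text
t: 43.05
eef_pos: [0.4615, -0.338, 0.1143]
tool_rot: [0.001, 0.99, -0.138, 0.001]
contact_force: [0.6, 0.1, 0.9]
gripper_width: 0.525
grasp_force: 0.0
```

```bash
python3 - <<'E'
from h import *
print(np.round(tool(),4),bot.get_obs()["contact_force"])
a=np.radians(74.2);move([.4613,-.3372,.072],[np.cos(a),np.sin(a)])
E
```

```text
[[ 0.9618 -0.2739  0.0015  0.4615]
 [-0.2739 -0.9618 -0.0015 -0.338 ]
 [ 0.0019  0.001  -1.      0.1143]
 [ 0.      0.      0.      1.    ]] [0.56325025 0.086658   0.90357879]
tool shift mm [-0.4 -0.7 42.3]
rotvec deg [ 0.1 -0.1 -0.1]
```

move_arm:
  commands:
    - [[0,-0.0007,0.022,0,0,0,0.045],[0,0,0.012,0,0,0,0.045],[0,0,0.0075,0,0,0,0.045],[0,0,0,0,0,0,0.03],[0,0,0,0,0,0,0],[0,0,0,0,0,0,0],[0,0,0,0,0,0,0],[0,0,0,0,0,0,0]]
  squeeze: 25

```text
t: 44.05
eef_pos: [0.4615, -0.335, 0.0715]
tool_rot: [-0.001, 0.99, -0.138, 0.0]
contact_force: [0.9, 4.9, 2.8]
gripper_width: 0.18
grasp_force: 26.4
```

```bash
python3 - <<'E'
from h import *
o=bot.get_obs();T=tool();print(T[:3,3],np.degrees(np.arctan2(T[1,1],T[0,1])),o["contact_force"],o["torque"],o["gripper_width"],o["grasp_force"])
E
```

```text
[ 0.46146018 -0.33503865  0.07151197] -105.85372436087897 [0.89351066 4.92221491 2.79374449] [ 0.98099144 -0.14752756  0.01135753] 0.17974765730801184 26.447889804840088
```

move_arm:
  commands:
    - [[0,-0.0022,0,0,0,0,0],[0,0,0,0,0,-8.3,0],[0,0,0,0,0,-8.3,0],[0,0,0,0,0,-8.3,0],[0,0,0,0,0,-8.3,0],[0,0,0,0,0,-8.3,0],[0,0,0,0,0,-8.3,0],[0,0,0,0,0,-8.3,0],[0,0,0,0,0,-8.3,0],[0,0,0,0,0,0,0],[0,0,0,0,0,0,0]]

```text
t: 45.42
eef_pos: [0.4612, -0.334, 0.0715]
tool_rot: [-0.0, 0.905, 0.425, 0.0]
contact_force: [-0.0, 3.6, 5.5]
gripper_width: 0.18
grasp_force: 26.9
```

```bash
python3 - <<'E'
from h import *
o=bot.get_obs();T=tool();print(T[:3,3],np.degrees(np.arctan2(T[1,1],T[0,1])),o["contact_force"],o["torque"],o["gripper_width"],o["grasp_force"])
E
```

```text
[ 0.46121787 -0.33404593  0.07147061] -39.6816838797663 [-0.04202897  3.63102688  5.46309497] [0.80155578 0.18334591 0.08078604] 0.1800443406262936 26.906951665878296
```

move_arm:
  commands:
    - [[0,0,0,0,0,0,0.025],[0,0,0,0,0,0,0.045],[0,0,0,0,0,0,0.045],[0,0,-0.02,0,0,0,0.045],[0,0,-0.05,0,0,0,0.06],[0,0,-0.05,0,0,0,0.06],[0,0,-0.04,0,0,0,0.06],[0,0,-0.02,0,0,0,0.06],[0,0,0,0,0,0,0.06],[0,0,0,0,0,0,0.06]]

```text
t: 46.68
eef_pos: [0.4608, -0.3339, 0.2508]
tool_rot: [-0.0, 0.905, 0.426, -0.0]
contact_force: [0.2, 0.3, -0.4]
gripper_width: 0.701
grasp_force: 0.0
```

```bash
python3 - <<'E'
from h import *
T=tool();print(np.round(T,4));np.save("w8T.npy",T)
im=imaging.read_camera("wrist");cv2.imwrite("pics/w8.png",im[:,:,::-1])
cv2.imwrite("pics/w8c.png",cv2.resize(im[90:240,220:420],(800,600),interpolation=cv2.INTER_CUBIC)[:,:,::-1])
E
```

```text
[[ 6.364e-01  7.714e-01 -5.000e-04  4.608e-01]
 [ 7.714e-01 -6.364e-01  6.000e-04 -3.339e-01]
 [ 1.000e-04 -8.000e-04 -1.000e+00  2.508e-01]
 [ 0.000e+00  0.000e+00  0.000e+00  1.000e+00]]
```

View pics/w8c.png

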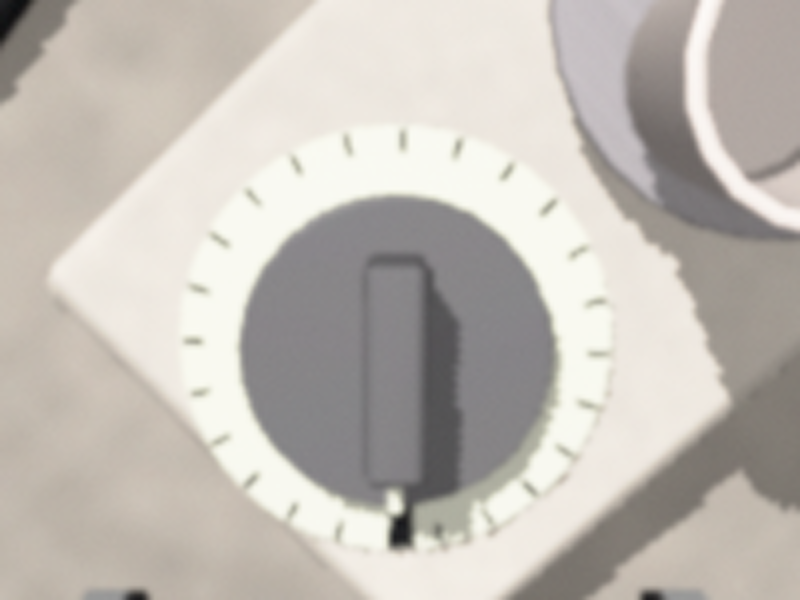

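The zero mark is at (394,500) and the pointer at (400,530) in the crop, nearly aligned, with the cup still on the pan. I'll quantify the residual.

```bash
python3 - <<'E'
from h import *
from scipy.optimize import least_squares
im=cv2.imread("pics/w8.png")[:,:,::-1];c=cam("wrist",np.load("w8T.npy"))
g=im.max(2).astype(np.float32);r2=lambda x,y:(220+(x+.5)/4-.5,90+(y+.5)/4-.5)
print(g[210:229,312:326].astype(int))
cu,cv_=r2(397,349);pts=[]
for a in np.radians(np.arange(100,330,4)):   # avoid shadow side
    r=np.arange(30,50,.25);u=cu+r*np.cos(a);v=cv_+r*np.sin(a)
    p=cv2.remap(g,u.astype(np.float32)[None],v.astype(np.float32)[None],1)[0];i=np.nonzero(p>190)[0]
    if len(i): pts.append(plane(c,u[i[0]],v[i[0]],.066)[:2])
P=np.array(pts);f=least_squares(lambda q:np.hypot(*(P-q[:2]).T)-q[2],[.462,-.334,.044],loss="soft_l1",f_scale=.0005);print(f.x)
def com(rows,dark):
    out=[]
    for v in rows:
        s=g[v,312:326];w=np.clip(140-s,0,None) if dark else np.clip(s-150,0,None)
        if not dark: w=w*(np.abs(np.arange(312,326)-318.3)<3.5)
        out.append(((w@np.arange(312,326))/w.sum(),v))
    return out
for n,rows,d,z in(("mark",range(212,217),False,.0675),("ptr",range(220,226),True,.054)):
    for p in com(rows,d):
        X=plane(c,*p,z)[:2]-f.x[:2];print(n,np.round(p,2),round(np.degrees(np.arctan2(X[1],X[0]))%360,2),round(np.linalg.norm(X),4))
E
```

```text
[[122 119 120 119 118 120 122 121 120 115 115 111 102  90]
 [122 114 112 112 118 125 127 124 115 101  94  92  87  85]
 [129 124 122 127 145 166 166 154 130  98  85  84  84  85]
 [134 133 132 139 169 208 213 187 147 102  84  84  84  85]
 [134 133 133 143 177 224 235 219 160 106  84  85  88  91]
 [144 139 138 145 179 228 242 232 176 107  83  94 107 121]
 [161 159 158 164 192 231 244 238 194 109  82 116 143 154]
 [191 184 182 185 199 227 238 229 178  96  82 129 162 171]
 [231 224 218 218 201 194 189 169 121  67  81 132 165 175]
 [246 243 241 239 222 174 117  85  56  43  80 132 166 173]
 [248 248 247 246 233 178  92  39  31  37  78 131 165 174]
 [248 248 248 246 232 167  81  37  33  37  75 129 165 173]
 [248 248 248 246 226 145  62  36  36  39  72 128 172 184]
 [248 248 248 245 222 127  48  36  35  41  76 143 199 210]
 [248 248 248 245 220 122  43  34  36  41  88 167 225 232]
 [247 248 248 245 221 124  57  52  58  64  95 170 229 240]
 [241 244 246 243 222 147 104 103 113 121 134 180 229 240]
 [232 241 241 237 226 191 170 163 169 185 192 202 227 237]
 [235 240 239 237 236 229 224 216 214 227 230 228 233 237]]
[ 0.46126866 -0.33595093  0.04354515]
mark [317.67 212.  ] 228.6 0.038
mark [317.67 213.  ] 228.66 0.0392
mark [317.85 214.  ] 229.01 0.0404
mark [317.99 215.  ] 229.27 0.0416
mark [317.91 216.  ] 229.19 0.0428
ptr [320.13 220.  ] 232.31 0.0524
ptr [320.1 221. ] 232.23 0.0537
ptr [320.03 222.  ] 232.1 0.0549
ptr [319.79 223.  ] 231.78 0.0562
ptr [319.68 224.  ] 231.63 0.0574
ptr [319.65 225.  ] 231.57 0.0587
```

move_arm:
  commands:
    - [[0,0,0.04,0,0,0,0.045],[0,0,0.05,0,0,0,0.045],[0,0,0.04,0,0,0,0.045],[0,0,0.03,0,0,0,0.045],[0,0,0.0185,0,0,0,0.045],[0,0,0,0,0,0,0.045],[0,0,0,0,0,0,0.03],[0,0,0,0,0,0,0],[0,0,0,0,0,0,0],[0,0,0,0,0,0,0],[0,0,0,0,0,-1.2,0],[0,0,0,0,0,-1.2,0],[0,0,0,0,0,0,0],[0,0,0,0,0,0,0],[0,0,0,0,0,0,0.025],[0,0,0,0,0,0,0.045],[0,0,0,0,0,0,0.045],[0,0,-0.02,0,0,0,0.045],[0,0,-0.05,0,0,0,0.06],[0,0,-0.05,0,0,0,0.06]]

```text
t: 49.22
eef_pos: [0.4609, -0.3345, 0.1951]
tool_rot: [0.0, 0.896, 0.445, -0.0]
contact_force: [1.4, 1.1, -0.7]
gripper_width: 0.701
grasp_force: 0.0
```

move_arm:
  commands:
    - [[0,0,-0.05,0,0,0,0.06],[0,0,0,0,0,0,0.06],[0,0,0,0,0,0,0.06]]

```text
t: 49.6
eef_pos: [0.4611, -0.334, 0.2431]
tool_rot: [0.0, 0.895, 0.445, 0.0]
contact_force: [-0.4, -0.0, -0.3]
gripper_width: 0.704
grasp_force: 0.0
```

```bash
cat > chk.py <<'E'
from h import *
from scipy.optimize import least_squares
import sys
T=tool();im=imaging.read_camera("wrist");cv2.imwrite(f"pics/{sys.argv[1]}.png",im[:,:,::-1]);c=cam("wrist",T)
print(np.round(T[:3,3],4),np.degrees(np.arctan2(T[1,1],T[0,1])))
g=im.max(2).astype(np.float32);cu,cv_=proj(c,[.4613,-.336,.066]);pts=[]
for a in np.radians(np.arange(100,330,4)):
    r=np.arange(30,50,.25);u=cu+r*np.cos(a);v=cv_+r*np.sin(a)
    p=cv2.remap(g,u.astype(np.float32)[None],v.astype(np.float32)[None],1)[0];i=np.nonzero(p>190)[0]
    if len(i): pts.append(plane(c,u[i[0]],v[i[0]],.066)[:2])
P=np.array(pts);f=least_squares(lambda q:np.hypot(*(P-q[:2]).T)-q[2],[.462,-.334,.044],loss="soft_l1",f_scale=.0005);print(f.x)
C=f.x[:2]
# polar profiles at given radii: angle of bright mark (on disc) and dark pointer
A=np.arange(215,245,.25)
for n,z,rs,dark in(("mark",.0675,(.038,.040,.042),0),("ptr",.054,(.053,.055,.057),1)):
    for r in rs:
        px=np.array([proj(c,[C[0]+r*np.cos(a),C[1]+r*np.sin(a),z]) for a in np.radians(A)],np.float32)
        s=cv2.remap(g,px[None,:,0],px[None,:,1],1)[0]
        w=np.clip(80-s,0,None) if dark else np.clip(s-170,0,None)
        print(n,r,round((w@A)/w.sum(),2))
E
python3 chk.py w9
python3 -c "
import cv2;i=cv2.imread('pics/w9.png');cv2.imwrite('pics/w9c.png',cv2.resize(i[90:240,220:420],(800,600),interpolation=2))"
```

```text
[ 0.4611 -0.334   0.2431] -37.11672425668563
[ 0.46132228 -0.33586159  0.0435498 ]
mark 0.038 nan
mark 0.04 231.51
mark 0.042 231.31
ptr 0.053 231.99
ptr 0.055 231.67
ptr 0.057 231.68chk.py:20: RuntimeWarning: invalid value encountered in scalar divide
  print(n,r,round((w@A)/w.sum(),2))
```

View pics/w9c.png

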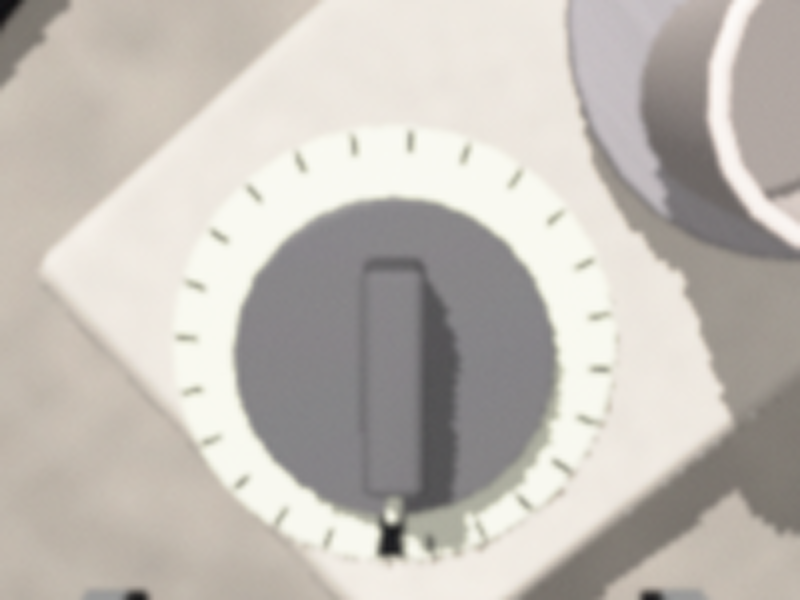

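The mark (231.4°) and pointer (231.7°) line up. That was my 15th picture, one over the allowance of 14, so the remaining checks are numeric only.

```bash
python3 - <<'E'
from h import *
t=cam("top");im=imaging.read_camera("top");hsv=cv2.cvtColor(im,cv2.COLOR_RGB2HSV)
m=((hsv[...,0]>8)&(hsv[...,0]<22)&(hsv[...,1]>70)&(hsv[...,2]>150)).astype(np.uint8);mm=np.zeros_like(m);mm[165:225,260:385]=m[165:225,260:385]
n,_,st,ce=cv2.connectedComponentsWithStats(mm)
for i in range(1,n):
    if st[i,4]>20: print("stopper blob",st[i,4],np.round(plane(t,*ce[i],.07)[:2],3))
i7=cv2.imread("pics/w9.png");w=cam("wrist")
g=im[...,2].astype(int);mk=((g>205)&(im.min(2)>205)).astype(np.uint8);q=proj(t,[.599,-.326,.16]).astype(int);s=np.zeros_like(mk);s[q[1]-15:q[1]+15,q[0]-15:q[0]+15]=mk[q[1]-15:q[1]+15,q[0]-15:q[0]+15]
ys,xs=np.nonzero(s);print(len(xs),"cup",plane(t,(xs.min()+xs.max())/2,(ys.min()+ys.max())/2,.16))
print(bot.get_obs()["contact_force"])
E
```

```text
stopper blob 146 [0.5   0.165]
stopper blob 154 [0.498 0.052]
stopper blob 150 [ 0.493 -0.058]
stopper blob 45 [0.47  0.167]
stopper blob 60 [0.47  0.055]
stopper blob 72 [ 0.466 -0.051]
31 cup [ 0.5808741  -0.33115382  0.16      ]
[0.49027948 0.19254827 0.60592931]
```

```bash
python3 - <<'E'
from h import *
c=cam("wrist",np.load("w7T.npy"))
print(plane(c,*crop2raw(616,72),.159), plane(c,*crop2raw(590,72),.081))
print([np.round(plane(c,*crop2raw(x,72),.159)[:2],4) for x in(521,710)])
E
```

```text
[ 0.57284962 -0.33387323  0.159     ] [ 0.58487464 -0.34022848  0.081     ]
[array([ 0.5501, -0.3124]), array([ 0.5953, -0.3551])]
```

```bash
python3 - <<'E'
from h import *
from scipy.optimize import least_squares
def circ(P,r0):
    f=least_squares(lambda q:np.hypot(*(P-q[:2]).T)-r0,P.mean(0),loss="soft_l1",f_scale=.0008);return f.x,np.median(abs(f.fun))
t=cam("top");raw=imaging.read_camera("top").astype(int)
for nm,im,c in(("w7",cv2.imread("pics/w7.png")[:,:,::-1].astype(int),cam("wrist",np.load("w7T.npy"))),("w9",cv2.imread("pics/w9.png")[:,:,::-1].astype(int),cam("wrist"))):
    print(nm,"pan px",proj(c,[.599,-.326,.075]))
    g=im[...,2]; m=(g>215).astype(np.uint8)
    # rim: thin bright ring -> outer contour inside window around expected cup
    rb=im[...,0]-im[...,2];u,v=map(int,proj(c,[.578,-.332,.16]))
    for du in(0,):
        n=max(0,v-50);s=g[n:v+50,max(0,u-60):u+60]
    pts=[]
    for a in np.radians(np.arange(0,360,5)):
        r=np.arange(15,70,.5);uu=u+r*np.cos(a);vv=v+r*np.sin(a);ok=(uu>0)&(uu<639)&(vv>0)&(vv<399)
        p=cv2.remap(im[...,2].astype(np.float32),uu[ok].astype(np.float32)[None],vv[ok].astype(np.float32)[None],1)[0]
        i=np.nonzero(p>228)[0]
        if len(i): pts.append(plane(c,uu[i[0]],vv[i[0]],.159)[:2])
    P=np.array(pts);print("cup rim",circ(P,.031),len(P))
    cool=(rb<8)&(im[...,0]>120)&(im[...,0]<215)
    pu,pv=proj(c,[.599,-.326,.075]);pts=[]
    for a in np.radians(np.arange(0,360,5)):
        r=np.arange(75,25,-.5);uu=(pu+r*np.cos(a)).astype(int);vv=(pv+r*np.sin(a)).astype(int);ok=(uu>0)&(uu<640)&(vv>0)&(vv<400)
        i=np.nonzero(cool[vv[ok],uu[ok]])[0]
        if len(i): pts.append(plane(c,uu[ok][i[0]],vv[ok][i[0]],.075)[:2])
    P=np.array(pts);print("pan",circ(P,.062),len(P))
E
```

```text
w7 pan px [405.85059475  79.68834102]
cup rim (array([ 0.57122888, -0.33272151]), np.float64(0.0022873777393905767)) 72
pan (array([ 0.59631751, -0.32930428]), np.float64(0.0013233307546868696)) 60
w9 pan px [427.28381742  89.8162731 ]
cup rim (array([ 0.56936181, -0.33127877]), np.float64(0.002330636420418992)) 72
pan (array([ 0.59541668, -0.32895586]), np.float64(0.0011640238397929992)) 55
```

The cup has been knocked about 25 mm off the pan's centre, inside the 30 mm limit but too close. I'll regrasp it and recentre it.

move_arm:
  commands:
    - [[0,0,-0.03,0,0,0,0.0854],[0.034,0.043,0,0,0,0,0.0854],[0.0333,0.0427,0,0,0,0,0.0854],[0,0,0,0,0,0,0.0854],[0,0,0,0,0,0,0.0854]]

```text
t: 50.38
eef_pos: [0.5692, -0.3326, 0.2713]
tool_rot: [-0.001, 0.896, 0.445, -0.001]
contact_force: [-0.9, -0.3, -0.9]
gripper_width: 1.002
grasp_force: 0.0
```

```bash
cat > cup.py <<'E'
from h import *
from scipy.optimize import least_squares
T=tool();im=imaging.read_camera("wrist").astype(int);c=cam("wrist",T)
print(np.round(T[:3,3],4),np.degrees(np.arctan2(T[1,1],T[0,1])))
def circ(P,r0):
    f=least_squares(lambda q:np.hypot(*(P-q[:2]).T)-r0,P.mean(0),loss="soft_l1",f_scale=.0008);return f.x,np.median(abs(f.fun)),len(P)
def scan(cen,z,rr,test,zz):
    u,v=proj(c,cen);out=[]
    for a in np.radians(np.arange(0,360,5)):
        uu=(u+rr*np.cos(a)).round().astype(int);vv=(v+rr*np.sin(a)).round().astype(int);ok=(uu>=0)&(uu<640)&(vv>=0)&(vv<400)
        i=np.nonzero(test[vv[ok],uu[ok]])[0]
        if len(i): out.append(plane(c,uu[ok][i[0]],vv[ok][i[0]],zz)[:2])
    return np.array(out)
C=np.array([.571,-.332,.159])
for _ in(0,1):
    cu=circ(scan(C,.159,np.arange(20,60,.5),im[...,2]>228,.159),.031);C=np.r_[cu[0],.159]
pan=circ(scan([.596,-.329,.075],.075,np.arange(90,25,-.5),(im[...,0]-im[...,2]<8)&(im[...,0]>120)&(im[...,0]<215),.075),.062)
print("cup",cu,"pan",pan);move([*cu[0],.119])
E
python3 cup.py
```

```text
[ 0.5692 -0.3326  0.2713] -37.15965308245642
cup (array([ 0.57341616, -0.33262851]), np.float64(0.0024334185508591184), 72) pan (array([ 0.59553818, -0.32845032]), np.float64(0.0018878995444404807), 60)
tool shift mm [  3.3   3.8 152.9]
```

move_arm:
  commands:
    - [[0.0033,0.0038,0.03,0,0,0,0.0854],[0,0,0.04,0,0,0,0.0854],[0,0,0.03,0,0,0,0.0854],[0,0,0.03,0,0,0,0.0854],[0,0,0.021,0,0,0,0.0854],[0,0,0,0,0,0,0.0854],[0,0,0,0,0,0,0.0854],[0,0,0,0,0,0,0.066],[0,0,0,0,0,0,0.04],[0,0,0,0,0,0,0.0],[0,0,0,0,0,0,0.0],[0,0,0,0,0,0,0.0],[0,0,-0.01,0,0,0,0],[0,0,-0.01,0,0,0,0],[0,0,0,0,0,0,0]]
  squeeze: 40

```text
t: 52.3
eef_pos: [0.5755, -0.3322, 0.1426]
tool_rot: [0.0, 0.895, 0.445, 0.0]
contact_force: [0.3, 0.4, -4.4]
gripper_width: 0.729
grasp_force: 44.3
```

```bash
python3 - <<'E'
from h import *
o=bot.get_obs();print(o["eef_pos"],o["contact_force"],o["gripper_width"],o["grasp_force"]);move([.5985,-.327,.122])
E
```

```text
[ 0.57546657 -0.33219316  0.14261817] [ 0.31243618  0.38884636 -4.36786479] 0.7292386686078205 44.33964870360796
tool shift mm [18.  15.2 20.6]
```

move_arm:
  commands:
    - [[0.01,0.008,0,0,0,0,0],[0.008,0.007,0,0,0,0,0],[0,0,0,0,0,0,0],[0,0,0.008,0,0,0,0],[0,0,0.006,0,0,0,0],[0,0,0.003,0,0,0,0],[0,0,0.0025,0,0,0,0],[0,0,0,0,0,0,0],[0,0,0,0,0,0,0],[0,0,0,0,0,0,0.066],[0,0,0,0,0,0,0.07],[0,0,0,0,0,0,0.0854],[0,0,0,0,0,0,0.0854],[0,0,-0.015,0,0,0,0.0854],[0,0,-0.04,0,0,0,0.0854],[0,0,-0.05,0,0,0,0.0854],[0,0,-0.045,0,0,0,0.0854],[0,0,0,0,0,0,0.0854],[0,0,0,0,0,0,0.0854]]

```text
t: 54.68
eef_pos: [0.5979, -0.3265, 0.2724]
tool_rot: [-0.0, 0.895, 0.445, 0.0]
contact_force: [-0.2, 0.4, -0.2]
gripper_width: 0.999
grasp_force: 0.0
```

```bash
python3 cup.py
```

```text
[ 0.5979 -0.3265  0.2724] -37.11801183674758
cup (array([ 0.59800811, -0.32786954]), np.float64(0.002668470138993212), 72) pan (array([ 0.59611481, -0.32895515]), np.float64(0.0016612050356316216), 58)
tool shift mm [ -1.2   1.5 152.5]
```

Centred. Now I go back over the dial and check the alignment numerically.

move_arm:
  commands:
    - [[-0.044,-0.05,0,0,0,0,0.06],[-0.0445,-0.054,0,0,0,0,0.06],[0,0,0.03,0,0,0,0.06],[0,0,0,0,0,0,0.06],[0,0,0,0,0,0,0.06],[0,0,0,0,0,0,0.06]]

```text
t: 55.48
eef_pos: [0.4742, -0.334, 0.2426]
tool_rot: [0.0, 0.895, 0.446, -0.0]
contact_force: [-0.3, -0.1, -0.1]
gripper_width: 0.704
grasp_force: 0.0
```

```bash
python3 chk.py w10 2>/dev/null
```

```text
[ 0.4742 -0.334   0.2426] -37.06016783666049
[ 0.46157975 -0.33587579  0.04360716]
mark 0.038 nan
mark 0.04 nan
mark 0.042 230.99
ptr 0.053 231.88
ptr 0.055 231.73
ptr 0.057 231.57
```

```bash
python3 cup.py; python3 -c "
from station import bot
print(bot.hand_in())"
```

```text
[ 0.4741 -0.334   0.2427] -37.070864557312696
cup (array([ 0.59343849, -0.32754371]), np.float64(0.0023046777615326457), 72) pan (array([ 0.59902661, -0.32810245]), np.float64(0.0015608391237655894), 53)
tool shift mm [ 77.3  91.4 123.6]
the job is handed in; nothing more can be done
None
```

I handed the job in without seeing a verdict: the three stoppers stand in the tray, the cup is about 6 mm from the pan's centre (regrasped after a knock), and the dial's zero mark is within about 1° of the pointer; I viewed 15 pictures, one over the limit of 14.

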